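# Lock out the shaker and clear the jars

## Robot

A 7-joint arm with a two-finger parallel gripper is mounted at the origin on the work surface. World frame = base frame: x ahead of the robot, y to its left, z up, the work surface at z = 0. Lengths are in mm, angles in rad, forces in N, time in s.
With the tool pointing down it reaches from about 425 to 825 mm from the base axis. Payload 3.6 kg.
Tool frame: the origin (TCP) lies on the centre line of the jaws, within the pads' length; the fingertips stand env.finger_overhang ahead of it and the grasp point (between the pads) lies 2 mm behind it (env.finger_overhang is the distance from the TCP to the fingertips, in mm); x points along the fingers, y is the direction in which the jaws open and shut, and the axes are right-handed (so a half turn about x gives the same grasp; the last joint's range is limited). The gripper opens to 85 mm and grips with 20 to 120 N. Pads are 22 mm wide; open, the fingers measure 114 mm over their backs; the gripper's body (76 mm by 85 mm) begins 54 mm behind the grasp point. The pads swing forward as they close: fully open they stand 13 mm farther back than shut.
Start: joints at [1.21, 0.615, -0.013, 1.423, 0.008, 1.103, -0.04], TCP at [212.974, -614.088, 218.397] pointing down, gripper open.
Joint ranges: [-3.12, 3.12], [-0.3, 2.06], [-1.34, 1.32], [0.26, 2.42], [-1.36, 4.5], [0.01, 1.98], [-2.84, 2.84]. Speed limits (rad/s): [2.79, 2.79, 3.14, 3.14, 3.14, 3.14, 3.14].

## Interface

Orientations are given as [roll, pitch, yaw] about the fixed x, y, z axes, in that order (R = Rz(yaw) Ry(pitch) Rx(roll)).
In Python, from plant import readout, viewer, env gives the robot as it stands.
- The arm moves only by the tool step_arm, never from a script. Its argument "commands" is a list that holds one entry, the list of rows, each a list of 6 numbers: the shift along the tool's x, y, z in cm, then the turn, a rotation vector about the tool's x, y, z in degrees. In form: [[[dx, dy, dz, ax, ay, az], ...]]. A call has 1 to 5 rows; each row is the pose to reach, as a shift and turn from the pose commanded when the call began, along the tool's axes at that moment; what a row does not reach only later rows make up. A row lasts 1/10 s, in which the tool goes at most 50 mm and 8.59 degrees, less where a joint would pass 70% of its speed; a pose out of reach is approached as far as the arm can. A call with a gripper value outside its range is refused whole. "claw" is the closure, from 0 (fully open) to 1 (shut), set as the call begins (left out, the last holds). The fingers move at their own pace and stop on an object; the grip force is fixed at half the most. Time passes only in rows, so rows that repeat a pose let the fingers close. It gives the time, the measured TCP pose, the force and the opening at its end, in the units of the state.
- readout.state(): the state, without advancing time (a new reading comes with each control period).
- viewer.snapshot(name): name is "side" or "top" or "wrist"; returns a dict with "frame" (400x640x3 uint8, red, green, blue), "fx", "fy", "cx", "cy" (pixels), "k1" (the pictures are not rectified: a ray, as slopes to the right and down, at radius r is drawn at 1 + k1 r^2 times it, then the intrinsics apply), "T" (4x4, takes a point from camera to world coordinates). Camera axes: x right, y down, z forward; pixel columns grow to the right and rows downward; lengths in mm; the calibration is good to about 2 mm. A picture is of the moment at which its call begins. There is no depth.
- env.job_done(): hands the job in, once; it reports no verdict.
The state is a dict: "time_s": time; "joint_positions": joint angles; "qd": joint speeds; "joint_efforts": joint torques, N m; "ee_pos": TCP position; "tcp_rot": TCP orientation; "contact_force": force on the tool from outside, world axes, zero at the start; "wrist_torque": the same for the moment, N m; "finger_gap": opening from 0.0 (shut) to 1.0 (fully open).
Only numpy, scipy, OpenCV 4.12 (cv2) and the standard library are available. Lean on these libraries where they do the work, as an engineer would, in place of code of your own. Each camera call takes 0.05 s, during which the arm holds its last target.

## Task

Make the bench shaker safe for service at its grey control box: turn the red isolator handle clockwise to off, as far as it goes; then swing the lockout hasp out by its blue post, as far as it goes; and then push the green start button fully in to prove that the shaker is dead (never press it while the isolator is on). To clear the space for the service, also slide every yellow-lidded sample jar across the bench onto the orange mat so that each stands wholly on it; the jars must not be lifted off the bench or tipped. Leave the other things on the bench where they are.

Things in the scene. Friction and masses are not known exactly. Their poses are not given: they have to be found in the camera images.
- console: Grey control box fixed to the bench, 190 mm (x) by 220 mm (y), 55 mm high; origin at the centre of its underside, x away from its front edge, y to the left seen from that front, z up. It stands left or right of the jars with its front roughly towards the robot. On its top: an isolator on a yellow 110 mm square plate 8 mm thick (handle axis at box x +15, y +45 mm), the hasp along the plate's front edge and the start button (box x -30, y -68 mm).
- isolator (a joint): Turn of the red isolator handle about its upright axis: 0 = on (handle bar along the box's x axis), 1.57 = fully off, at its stop (bar along the box's y axis); grows clockwise seen from above. Friction about 0.12 N m; it stays where it is left. It starts between 0 and 0.2.
- isolator_grip (a point): Point on the handle's upright axis, at the height to grip the bar. The bar is 80 mm long, 16 mm wide, centred on the axis; its top is 17 mm above this point and its underside 23 mm below it, over a 50 mm round boss. The axes turn with the handle: x along the bar (its white-marked end at -x).
- hasp (a joint): Swing of the lockout hasp about its upright pivot: 0 = folded along the plate's front edge (pointing to the box's -y), 1.57 = fully out, at its stop (pointing to the box's -x, past the box's front edge); grows clockwise seen from above. Friction about 0.04 N m; stays where it is left. It starts between 0 and 0.15.
- hasp_post (a point): Centre of the top of the blue upright post on the hasp's free end, 85 mm from the pivot; the post is 14 mm in diameter and stands 36 mm above the steel hasp plate, which is 20 mm wide and 6 mm thick. Pull the post round or push it with a fingertip.
- hasp_pivot (a point): Upright pivot axis of the hasp, at the height of the top of the hasp plate. Fixed to the box, its axes are the box's. A steel pin 16 mm in diameter ends 6 mm above this point.
- start (a joint): Travel of the green start button: 0 = out, 0.008 m = fully in, against a spring of 5 N; it springs back when let go.
- start_top (a point): Centre of the top of the green start button, 34 mm in diameter, pressed straight down.
- mat: Flat orange mat, 260 mm (x) by 240 mm (y), level with the bench (jars slide onto it without a step). It lies on the other side of the jars from the box. Origin at its centre, on the bench; z up.
- jar1: Loose closed sample jar, off-white drum 80 mm in diameter and 36 mm high with a yellow lid 76 mm in diameter; 50 mm high in all, about 0.25 kg. Origin: centre of its underside, z up. Three or four jars are there (None if absent).
- jar2: Loose closed sample jar, off-white drum 80 mm in diameter and 36 mm high with a yellow lid 76 mm in diameter; 50 mm high in all, about 0.25 kg. Origin: centre of its underside, z up. Three or four jars are there (None if absent).
- jar3: Loose closed sample jar, off-white drum 80 mm in diameter and 36 mm high with a yellow lid 76 mm in diameter; 50 mm high in all, about 0.25 kg. Origin: centre of its underside, z up. Three or four jars are there (None if absent).
- jar4: Loose closed sample jar, off-white drum 80 mm in diameter and 36 mm high with a yellow lid 76 mm in diameter; 50 mm high in all, about 0.25 kg. Origin: centre of its underside, z up. Three or four jars are there (None if absent).
- vial: Bystander: amber glass vial with white cap, 34 mm in diameter, 62 mm high, among the jars; origin at the centre of its underside.
- bulb: Bystander: blue pear-shaped pipette bulb, 64 mm in diameter, 90 mm high; origin at the centre of its underside.
- tipbox: Bystander: blue box 70 x 115 x 60 mm; origin at the centre of its underside.
- notebook: Bystander: blue notebook 140 x 90 x 14 mm lying flat near the robot; origin at the centre of its underside.
- eraser: Bystander: green board eraser 110 x 55 x 30 mm lying flat near the robot; origin at the centre of its underside.

How it is judged:
By the outcome, as a careful person would: the job done as asked, in the order asked, and still so for the second after the job is handed in, with the robot touching nothing.
Of jar1, jar2, jar3, jar4 only 3 to 4 are there at a start; the rules pass over those that are not, and their reading is None.
At some moment in a run one of jar1, jar2, jar3, jar4 may be knocked a few centimetres aside while the robot is not near it.
Once in a run the grip may slacken for a moment while it holds something.
It also fails if it takes over 208 s, if anything falls off the work surface, if the arm or the gripper's body presses on something with over 40 N, if the wrist force passes 120 N, or if a joint passes its speed limit or range.

## Working session

There is one attempt and no reset: what is moved stays moved. The work goes in short steps, Python scripts to look and compute and a tool call to move; the robot and the scene stay as the last step left them, time stands still between calls to the robot, and variables do not carry over. Pictures are saved under pics/ and viewed, and the job is handed in when it is done.

Besides the shell and the picture viewer there is one more tool, called after "Emit:" as name(argument=value, ...), one argument or row to a line, values as JSON. step_arm: Moves the arm, as the interface text tells. Its arguments: {"type":"object","properties":{"commands":{"type":"array","items":{"type":"array","items":{"type":"array","items":{"type":"number"}}}},"claw":{"type":"number"}},"required":["commands"]}

```bash
ls; mkdir -p pics
cat > h.py <<'E'
import numpy as np, cv2
from plant import readout, viewer, env
def snap(n,f):
    s=viewer.snapshot(n); cv2.imwrite('pics/'+f,cv2.cvtColor(np.asarray(s['frame']),cv2.COLOR_RGB2BGR)); return s
E
python3 - <<'E'
from h import *
import pickle
print(readout.state(), env.finger_overhang)
for n in ['side','top','wrist']:
    s=snap(n,n+'0.png'); pickle.dump(s,open(n+'0.pkl','wb')); print(n,{k:(np.round(v,4).tolist() if k=='T' else v) for k,v in s.items() if k!='frame'})
E
```

```text
pics
{'time_s': 0.0, 'joint_positions': array([ 1.21049931,  0.61590856, -0.01263638,  1.42493499,  0.00810282,
        1.10344237, -0.04042369]), 'qd': array([-1.42531697e-03,  8.83583469e-04,  8.79063666e-04,  9.39245450e-04,
       -1.36887087e-03,  9.55089587e-05,  1.88052532e-04]), 'joint_efforts': array([ 1.47000100e-05, -4.69213164e+01,  2.59334156e-01, -1.71035171e+01,
        9.95229901e-03,  9.63128434e-03, -5.74955177e-07]), 'ee_pos': array([ 212.70678944, -613.33476208,  217.23313153]), 'tcp_rot': array([-1.55901621,  1.56815316,  1.91643418]), 'contact_force': array([ 0.43544892,  0.22958237, -1.00883425]), 'wrist_torque': array([-0.02893864,  0.03220036, -0.01627003]), 'finger_gap': 0.9983452250715761} 17.0
side {'fx': 388.68416506381374, 'fy': 388.68416506381374, 'cx': 326.3139196705472, 'cy': 193.33552916871378, 'k1': -0.00265132105172009, 'T': [[-0.9039, -0.2474, 0.3489, 221.5005], [-0.4278, 0.5269, -0.7345, 734.2443], [-0.0021, -0.8132, -0.582, 662.6816], [0.0, 0.0, 0.0, 1.0]]}
top {'fx': 376.8796413313196, 'fy': 376.8796413313196, 'cx': 318.4278403063303, 'cy': 200.1377945346949, 'k1': 0.020383935111616656, 'T': [[-0.0128, -0.995, 0.0991, 428.6271], [-0.9997, 0.0148, 0.0199, 1.2242], [-0.0213, -0.0988, -0.9949, 1217.0222], [0.0, 0.0, 0.0, 1.0]]}
wrist {'fx': 312.1198799900711, 'fy': 312.1198799900711, 'cx': 323.2480005098015, 'cy': 200.91939111281778, 'k1': -0.003993282407301638, 'T': [[0.328, -0.893, -0.3081, 292.7599], [-0.9447, -0.3107, -0.1052, -586.651], [-0.0018, 0.3256, -0.9455, 372.4157], [0.0, 0.0, 0.0, 1.0]]}
```

View pics/top0.png

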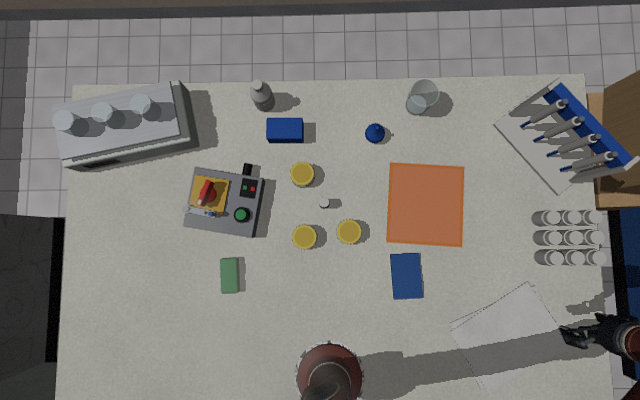

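View pics/side0.png

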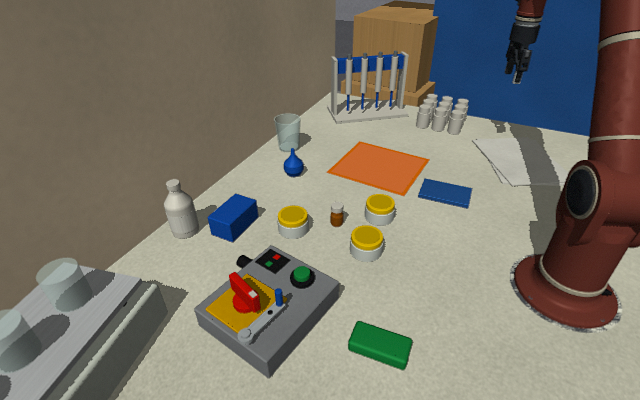

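View pics/wrist0.png

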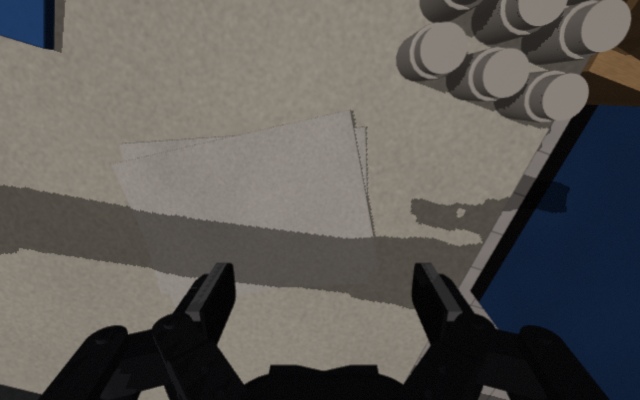

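The top view shows the console at (225,203), three jars at (302,174), (304,237) and (348,231), the vial at (324,202) and the mat at (426,205). The side view shows the blue post at (279,298) and the red handle at (243,290). Next I'll measure them.

```bash
cat >> h.py <<'E'
from scipy.optimize import brentq
def rays(s,px):
    px=np.atleast_2d(np.asarray(px,float)); K=np.array([[s['fx'],0,s['cx']],[0,s['fy'],s['cy']],[0,0,1]])
    u=cv2.undistortPoints(px.reshape(-1,1,2),K,np.array([s['k1'],0,0,0,0.])).reshape(-1,2)
    T=np.asarray(s['T']); d=np.c_[u,np.ones(len(u))]@T[:3,:3].T
    return T[:3,3],d/np.linalg.norm(d,axis=1,keepdims=True)
def onz(s,px,z):
    o,d=rays(s,px); return o+d*((z-o[2])/d[:,2])[:,None]
def proj(s,P):
    T=np.linalg.inv(np.asarray(s['T'])); P=np.atleast_2d(P)@T[:3,:3].T+T[:3,3]
    u=P[:,:2]/P[:,2:]; r2=(u**2).sum(1,keepdims=True); return u*(1+s['k1']*r2)*[s['fx'],s['fy']]+[s['cx'],s['cy']]
def tri(obs):
    A=np.zeros((3,3));b=np.zeros(3);L=[]
    for s,p in obs:
        o,d=rays(s,p);M=np.eye(3)-np.outer(d[0],d[0]);A+=M;b+=M@o;L.append((o,M))
    X=np.linalg.solve(A,b); return X,[float(np.linalg.norm(M@(X-o))) for o,M in L]
HSV={'yellow':((20,120,90),(33,255,255)),'red':None,'green':((45,90,40),(90,255,255)),'blue':((100,120,50),(125,255,255)),'orange':((5,150,120),(17,255,255))}
def mask(s,c):
    h=cv2.cvtColor(np.asarray(s['frame']),cv2.COLOR_RGB2HSV)
    if c=='red': return cv2.inRange(h,(0,150,60),(4,255,255))|cv2.inRange(h,(172,150,60),(180,255,255))
    return cv2.inRange(h,*HSV[c])
def blobs(s,c,amin=20):
    cs,_=cv2.findContours(mask(s,c),cv2.RETR_EXTERNAL,cv2.CHAIN_APPROX_NONE); out=[]
    for k in cs:
        a=cv2.contourArea(k)
        if a>=amin:
            m=cv2.moments(k); out.append((round(m['m10']/m['m00'],1),round(m['m01']/m['m00'],1),round(a),k))
    return out
E
python3 - <<'E'
from h import *
import pickle
for n in ['top','side']:
    s=pickle.load(open(n+'0.pkl','rb'))
    for c in ['yellow','red','green','blue','orange']:
        for b in blobs(s,c,8):
            if n=='side' and c=='blue' and b[2]>6000: continue
            print(n,c,b[:3],cv2.boundingRect(b[3]),np.round(onz(s,b[:2],50)[0]))
    cr=np.asarray(s['frame'])
    x,y,w,h=(180,160,90,80) if n=='top' else (190,240,160,135)
    c=cv2.cvtColor(cr[y:y+h,x:x+w],cv2.COLOR_RGB2BGR)
    f=7 if n=='top' else 4.4
    cv2.imwrite(f'pics/{n}0c.png',cv2.resize(c,None,fx=f,fy=f,interpolation=cv2.INTER_CUBIC))
s=pickle.load(open('top0.pkl','rb'))
o=max(blobs(s,'orange'),key=lambda b:b[2]); print(np.round(onz(s,cv2.boxPoints(cv2.minAreaRect(o[3])),0)))
E
```

```text
top yellow (304.2, 236.4, 416) (293, 225, 24, 24) [433.  70.  50.]
top yellow (348.9, 231.3, 413) (337, 220, 24, 24) [447. -68.  50.]
top yellow (211.1, 192.3, 614) (190, 175, 39, 39) [575. 361.  50.]
top yellow (301.8, 173.2, 402) (290, 162, 24, 23) [631.  76.  50.]
top red (211.7, 194.7, 50) (207, 188, 9, 14) [567. 359.  50.]
top red (252.1, 188.3, 12) (250, 186, 5, 5) [585. 232.  50.]
top red (204.3, 189.4, 78) (199, 180, 12, 21) [584. 382.  50.]
top green (240.2, 214.0, 86) (235, 209, 11, 11) [505. 269.  50.]
top green (244.4, 187.0, 13) (242, 185, 5, 5) [590. 256.  50.]
top blue (637.3, 369.7, 52) (635, 362, 5, 19) [  41. -887.   50.]
top blue (633.9, 301.3, 298) (627, 287, 13, 36) [ 233. -898.   50.]
top blue (406.0, 275.6, 1209) (390, 253, 33, 46) [ 311. -238.   50.]
top blue (630.7, 235.3, 925) (620, 208, 20, 59) [ 425. -908.   50.]
top blue (565.9, 167.8, 10) (560, 166, 12, 5) [ 633. -736.   50.]
top blue (552.6, 152.8, 12) (547, 151, 11, 5) [ 681. -700.   50.]
top blue (538.3, 138.3, 13) (534, 136, 10, 6) [ 727. -660.   50.]
top blue (374.5, 132.7, 256) (365, 124, 20, 19) [
[... 2911 characters left out ...]
ide blue (362.1, 100.6, 16) (361, 93, 3, 16) [ 734. -686.   50.]
side blue (376.5, 98.3, 11) (376, 92, 2, 16) [ 689. -733.   50.]
side blue (390.5, 99.7, 10) (389, 91, 3, 15) [ 633. -743.   50.]
side blue (341.4, 65.3, 106) (337, 58, 11, 16) [  992. -1069.    50.]
side blue (356.3, 64.0, 104) (351, 57, 12, 15) [  932. -1120.    50.]
side blue (371.6, 62.7, 104) (367, 56, 11, 15) [  870. -1173.    50.]
side blue (386.7, 61.7, 102) (382, 55, 11, 15) [  805. -1221.    50.]
side blue (400.2, 60.9, 64) (397, 54, 7, 15) [  746. -1263.    50.]
side orange (379.6, 167.4, 3015) (327, 142, 102, 54) [ 502. -227.   50.]
[[ 410. -188.    0.]
 [ 670. -208.    0.]
 [ 654. -449.    0.]
 [ 397. -425.    0.]]
```

View pics/top0c.png

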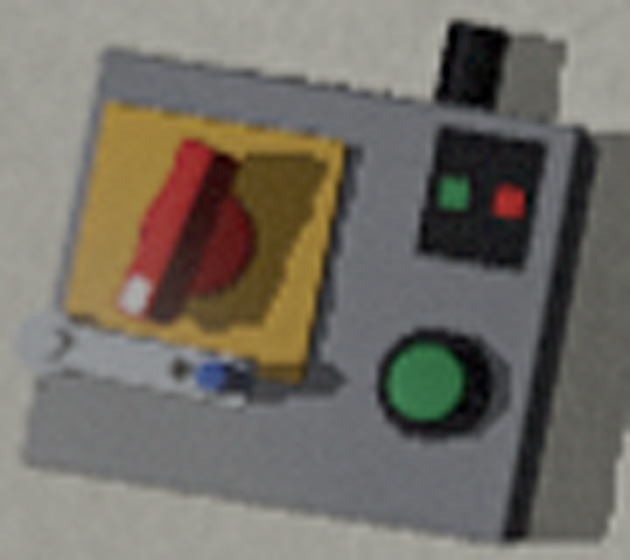

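View pics/side0c.png

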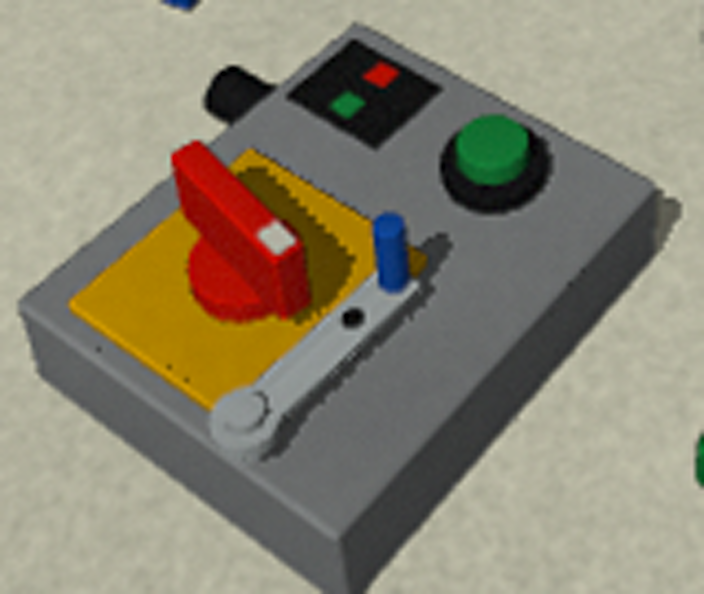

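Run:
```python
from h import *
import pickle
t=pickle.load(open('top0.pkl','rb'));s=pickle.load(open('side0.pkl','rb'))
tc=lambda x,y:((x+.5)/7-.5+180,(y+.5)/7-.5+160)
sc=lambda x,y:((x+.5)/4.4-.5+190,(y+.5)/4.4-.5+240)
F={'post':((213,375),(390,219)),'pivot':((47,338),(246,408)),'button':((427,382),(492,140)),'hfar':((195,147),(188,150)),'hnear':((133,308),(288,250)),
'cFL':((108,50),(20,303)),'cFR':((585,128),(357,24)),'cNR':((510,540),(655,187)),'cNL':((25,465),(345,540))}
X={}
for k,(a,b) in F.items():
    p,e=tri([(t,tc(*a)),(s,sc(*b))]); X[k]=p; print(k,np.round(p,1),np.round(e,1))
d=X['cFR']-X['cFL'];d2=X['cNR']-X['cNL'];print(np.linalg.norm(d),np.linalg.norm(d2))
for v in (-d,-d2): print('yaw by y',np.degrees(np.arctan2(-v[0],v[1])))
for a,b in (('cNL','cFL'),('cNR','cFR')): v=X[b]-X[a];print('yaw by x',np.linalg.norm(v),np.degrees(np.arctan2(v[1],v[0])))
c=(X['cFL']+X['cFR']+X['cNR']+X['cNL'])/4;print('c',c)
h=X['hfar']-X['hnear'];print('handle',np.degrees(np.arctan2(h[1],h[0])),np.linalg.norm(h),(X['hfar']+X['hnear'])/2)
h=X['post']-X['pivot'];print('hasp',np.degrees(np.arctan2(h[1],h[0])),np.linalg.norm(h))
# jars
for z,n,L in ((50,'top',t),(50,'side',s)):
    for b in blobs(L,'yellow',200):
        e=cv2.fitEllipse(b[3]);print(n,np.round(onz(L,e[0],50)[0],1))
J=[((304.2,236.4),(366.4,237.2)),((348.9,231.3),(379.9,203.8)),((301.8,173.2),(292,216.1))]
for a,b in J: print('jar',*[np.round(q,1) for q in tri([(t,a),(s,b)])])
o=max(blobs(t,'orange'),key=lambda b:b[2])[3]
ap=cv2.approxPolyDP(o,6,True).reshape(-1,2).astype(float);print(ap,np.round(onz(t,ap,0),0))
o=max(blobs(s,'orange'),key=lambda b:b[2])[3]
ap=cv2.approxPolyDP(o,4,True).reshape(-1,2).astype(float);print(ap,np.round(onz(s,ap,0),0))
c=[onz(t,(324,203.),58),onz(s,(337,206.),62)];print('vial',c)
print('notebook',np.round(onz(t,cv2.boxPoints(cv2.minAreaRect([b for b in blobs(t,'blue',1100) if b[2]<1300][0][3])),14)))
for cc,z in (('blue',60),):
  print('tipbox',np.round(onz(t,cv2.boxPoints(cv2.minAreaRect([b for b in blobs(t,'blue',600) if b[2]<700][0][3])),60)))
```

```text
post [504.6 344.5 109.1] [0.5 0.5]
pivot [523.8 427.3  76.1] [0.9 0.9]
button [502.7 261.4  76.4] [0.3 0.3]
hfar [600.9 352.  113.4] [1. 1.]
hnear [532.8 377.8 111.6] [1. 1.]
cFL [656.1 412.2  50.6] [0.5 0.5]
cFR [617.8 197.5  48.6] [0.1 0.1]
cNR [433.9 230.7  46.4] [0.4 0.4]
cNL [469.4 445.6  49.8] [1. 1.]
218.14805909733985 217.8288933379399
yaw by y -10.091433298168115
yaw by y -9.395175047350847
yaw by x 189.57885933191525 -10.135821326355112
yaw by x 186.94487807768718 -10.24485311055604
c [544.30838446 321.50206153  48.85404216]
handle -20.72670033046755 72.83132012298238 [566.89781325 364.87068363 112.49132614]
hasp -103.0387844796442 91.18640702019505
top [433.  70.  50.]
top [447.1 -68.   50. ]
top [571.3 365.8  50. ]
top [630.7  75.8  50. ]
side [581.3 361.8  50. ]
side [428.5  80.6  50. ]
side [624.5  86.3  50. ]
side [442.1 -55.7  50. ]
jar [432.5  70.3  40.2] [0.7 0.7]
jar [446.5 -68.8  39.8] [0.7 0.7]
jar [631.7  76.1  40.3] [0.6 0.6]
[[390. 163.]
 [387. 241.]
 [461. 246.]
 [463. 167.]] [[ 668. -209.    0.]
 [ 415. -192.    0.]
 [ 397. -425.    0.]
 [ 651. -444.    0.]]
[[327. 172.]
 [403. 195.]
 [428. 159.]
 [358. 142.]] [[ 667. -208.    0.]
 [ 413. -189.    0.]
 [ 396. -424.    0.]
 [ 651. -437.    0.]]
vial [array([[534.91330397,   7.3561633 ,  58.        ]]), array([[533.42496356,  14.66430293,  62.        ]])]
notebook [[ 374. -197.   14.]
 [ 381. -286.   14.]
 [ 242. -293.   14.]
 [ 235. -205.   14.]]
tipbox [[807. 187.  60.]
 [805.  73.  60.]
 [741.  73.  60.]
 [743. 187.  60.]]
```

```bash
cat >> h.py <<'E'
from scipy.spatial.transform import Rotation as Ro
def cur():
    st=readout.state(); return st,np.array(st['ee_pos']),Ro.from_euler('xyz',st['tcp_rot'])
def plan(target,ydeg=None):
    """target TCP xyz (mm); ydeg: heading of tool y axis, tool pointing straight down"""
    st,p,R=cur(); M=R.as_matrix()
    yh=np.degrees(np.arctan2(M[1,1],M[0,1]))
    print('t',round(st['time_s'],2),'pos',np.round(p,1),'yhead',round(yh,1),'down',np.round(M[:,0],3),'F',np.round(st['contact_force'],1),'gap',round(st['finger_gap'],2),'q1,q7',np.round([st['joint_positions'][0],st['joint_positions'][6]],2))
    if ydeg is None: ydeg=yh
    x=np.array([0,0,-1.]); a=np.radians(ydeg); y=np.array([np.cos(a),np.sin(a),0]); z=np.cross(x,y)
    Rt=Ro.from_matrix(np.c_[x,y,z]); d=R.inv().apply(np.asarray(target)-p)/10; r=(R.inv()*Rt).as_rotvec(degrees=True)
    print('shift cm',np.round(d,2),'rot deg',np.round(r,2)); return d,r
E
python3 - <<'E'
from h import *
st,p,R=cur(); print(R.as_matrix().round(3))
for y in (69,-111): plan((567,364,200),y)
E
```

```text
[[-0.001  0.328 -0.945]
 [ 0.002 -0.945 -0.328]
 [-1.    -0.002  0.   ]]
t 0.15 pos [ 212.8 -613.5  217.5] yhead -70.9 down [-0.001  0.002 -1.   ] F [-0.1 -0.  -0. ] gap 1.0 q1,q7 [ 1.21 -0.04]
shift cm [  1.91 -80.74 -65.5 ] rot deg [-1.3987e+02 -1.4000e-01  5.0000e-02]
t 0.15 pos [ 212.8 -613.5  217.5] yhead -70.9 down [-0.001  0.002 -1.   ] F [-0.1 -0.  -0. ] gap 1.0 q1,q7 [ 1.21 -0.04]
shift cm [  1.91 -80.74 -65.5 ] rot deg [4.013e+01 4.000e-02 1.100e-01]
```

Emit:
step_arm(
  commands=[
    [[0, -9.5, -22.5, -40, 0, 0], [0, -9.5, -22.5, -40, 0, 0], [0, -9.5, -22.5, -40, 0, 0], [0, -9.5, -22.5, -40, 0, 0], [0, -9.5, -22.5, -40, 0, 0]],
  ],
)

```text
time_s: 0.65
ee_pos: [396.3, -448.2, 218.3]
tcp_rot: [-3.059, 1.57, 1.121]
contact_force: [1.2, -1.1, -0.1]
finger_gap: 1.0
```

Run:
```python
from h import *
plan((470,-200,220),20)
```

```text
t 0.65 pos [ 396.3 -448.2  218.3] yhead -30.5 down [ 0.     0.001 -1.   ] F [ 1.2 -1.1 -0.1] gap 1.0 q1,q7 [0.94 0.16]
shift cm [ -0.14  -6.25 -25.13] rot deg [-5.051e+01 -6.000e-02 -2.000e-02]
```

Emit:
step_arm(
  commands=[
    [[0, -6, -24, -42, 0, 0], [0, -6, -24, -42, 0, 0], [0, -6, -24, -42, 0, 0], [0, -6, -24, -42, 0, 0], [0, -6, -24, -42, 0, 0]],
  ],
)

```text
time_s: 1.15
ee_pos: [466.3, -211.6, 218.4]
tcp_rot: [2.83, 1.571, 1.46]
contact_force: [1.6, -0.1, 0.7]
finger_gap: 1.001
```

Run:
```python
from h import *
plan((520,40,220),54)
```

```text
t 1.15 pos [ 466.3 -211.6  218.4] yhead 11.5 down [ 0.  0. -1.] F [ 1.6 -0.1  0.7] gap 1.0 q1,q7 [0.69 0.35]
shift cm [ -0.15  10.27 -23.58] rot deg [-4.252e+01 -1.000e-02 -1.000e-02]
```

Emit:
step_arm(
  commands=[
    [[0, 10, -22.5, -42, 0, 0], [0, 10, -22.5, -42, 0, 0], [0, 10, -22.5, -42, 0, 0], [0, 10, -22.5, -42, 0, 0], [0, 10, -22.5, -42, 0, 0]],
  ],
)

```text
time_s: 1.65
ee_pos: [520.8, 28.4, 218.5]
tcp_rot: [1.24, 1.571, 0.603]
contact_force: [0.6, -0.3, -0.2]
finger_gap: 1.004
```

Run:
```python
from h import *
plan((520,300,240),69.3)
```

```text
t 1.65 pos [520.8  28.4 218.5] yhead 53.5 down [ 0.  0. -1.] F [ 0.6 -0.3 -0.2] gap 1.0 q1,q7 [0.35 0.48]
shift cm [ -2.15  21.78 -16.22] rot deg [-1.582e+01  1.000e-02 -1.000e-02]
```

Emit:
step_arm(
  commands=[
    [[-2, 20, -15, -16, 0, 0], [-2, 20, -15, -16, 0, 0], [-2, 20, -15, -16, 0, 0], [-2, 20, -15, -16, 0, 0], [-2, 20, -15, -16, 0, 0]],
  ],
)

```text
time_s: 2.15
ee_pos: [520.6, 276.9, 238.2]
tcp_rot: [-1.563, 1.57, -1.928]
contact_force: [1.9, -0.2, -0.8]
finger_gap: 1.0
```

Run:
```python
from h import *
import pickle
plan((567,364,200),69.3)
s=snap('wrist','w1.png');pickle.dump(s,open('w1.pkl','wb'))
```

```text
t 2.15 pos [520.6 276.9 238.2] yhead 69.1 down [-0.    -0.001 -1.   ] F [ 1.9 -0.2 -0.8] gap 1.0 q1,q7 [-0.1  0.3]
shift cm [3.81 9.8  1.22] rot deg [-0.21  0.    0.05]
```

View pics/w1.png

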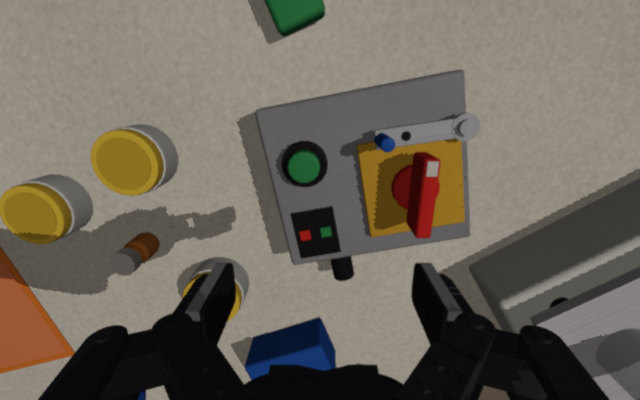

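The wrist view shows the button at (303,165), post top near (381,137), pin (465,126) and handle top from (432,160) to (422,235). I'll zoom in for a second set of points.

Run:
```python
from h import *
im=cv2.imread('pics/w1.png')[100:250,270:490]; cv2.imwrite('pics/w1c.png',cv2.resize(im,None,fx=3.6,fy=3.6,interpolation=cv2.INTER_CUBIC))
```

```text
(no output)
```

View pics/w1c.png

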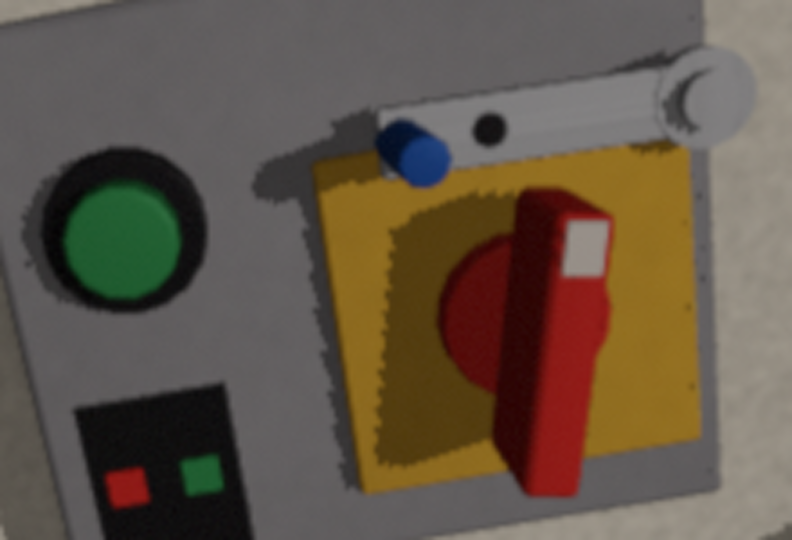

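Run:
```python
from h import *
import pickle
t=pickle.load(open('top0.pkl','rb'));s=pickle.load(open('side0.pkl','rb'));w=pickle.load(open('w1.pkl','rb'))
tc=lambda x,y:((x+.5)/7-.5+180,(y+.5)/7-.5+160)
sc=lambda x,y:((x+.5)/4.4-.5+190,(y+.5)/4.4-.5+240)
wc=lambda x,y:((x+.5)/3.6-.5+270,(y+.5)/3.6-.5+100)
F={'post':((213,375),(390,219),(424,160)),'pivot':((47,338),(246,408),(715,97)),'button':((427,382),(492,140),(122,240)),'hfar':((195,147),(188,150),(552,495)),'hnear':((133,308),(288,250),(589,216))}
X={}
for k,(a,b,c) in F.items():
    for nm,ob in (('all',[(t,tc(*a)),(s,sc(*b)),(w,wc(*c))]),('sw',[(s,sc(*b)),(w,wc(*c))])):
        p,e=tri(ob); print(k,nm,np.round(p,1),np.round(e,1)); 
        if nm=='all': X[k]=p
h=X['hfar']-X['hnear'];print('handle',np.degrees(np.arctan2(h[1],h[0])),(X['hfar']+X['hnear'])/2)
```

```text
post all [504.4 344.7 109.3] [0.7 0.5 0.5]
post sw [503.8 345.  110. ] [0.1 0.1]
pivot all [523.2 428.   77.4] [1.4 1.  1.3]
pivot sw [522.  428.5  78.9] [0.5 0.5]
button all [502.5 261.5  76.4] [0.4 0.2 0.4]
button sw [502.1 261.8  77. ] [0. 0.]
hfar all [601.7 351.3 113.7] [1.1 1.7 1.7]
hfar sw [602.6 350.4 112. ] [1.5 1.5]
hnear all [532.3 378.5 112.3] [1.5 1.  1.2]
hnear sw [530.9 379.  114. ] [0.4 0.4]
handle -21.378847591566505 [566.99230744 364.90922408 112.99037093]
```

Run:
```python
from h import *
plan((567,364.7,150),69)
```

```text
t 2.2 pos [517.1 289.8 239.7] yhead 69.9 down [-0.     0.013 -1.   ] F [-0.9  8.3  2. ] gap 1.0 q1,q7 [-0.11  0.3 ]
shift cm [9.07 8.64 2.15] rot deg [ 0.9  -0.27 -0.7 ]
```

Emit:
step_arm(
  commands=[
    [[0, 0, 0, 0, 0, 0], [0, 0, 0, 0, 0, 0]],
  ],
)

```text
time_s: 2.4
ee_pos: [520.7, 274.8, 237.8]
tcp_rot: [-1.579, 1.569, -1.943]
contact_force: [-0.0, -0.8, -0.2]
finger_gap: 1.0
```

Run:
```python
from h import *
plan((567,364.7,150),69)
```

```text
t 2.4 pos [520.7 274.8 237.8] yhead 69.1 down [-0.001 -0.002 -1.   ] F [-0.  -0.8 -0.2] gap 1.0 q1,q7 [-0.09  0.31]
shift cm [ 8.76 10.06  1.12] rot deg [ 0.14 -0.    0.1 ]
```

Emit:
step_arm(
  commands=[
    [[3, 4, 0.4, 0, 0, 0], [6, 7, 0.8, 0, 0, 0], [8, 9.3, 1, 0, 0, 0], [8.8, 10.1, 1.1, 0, 0, 0], [8.8, 10.1, 1.1, 0, 0, 0]],
  ],
)

```text
time_s: 2.9
ee_pos: [567.1, 364.2, 148.6]
tcp_rot: [-2.016, 1.567, -2.382]
contact_force: [0.3, -0.6, 1.2]
finger_gap: 1.0
```

Run:
```python
from h import *
plan((567,364.7,95),69)
s=snap('wrist','w2.png')
```

```text
t 2.9 pos [567.1 364.2 148.6] yhead 69.0 down [-0.003 -0.002 -1.   ] F [ 0.3 -0.6  1.2] gap 1.0 q1,q7 [-0.27  0.21]
shift cm [ 5.36  0.06 -0.02] rot deg [ 0.04 -0.09  0.18]
```

View pics/w2.png

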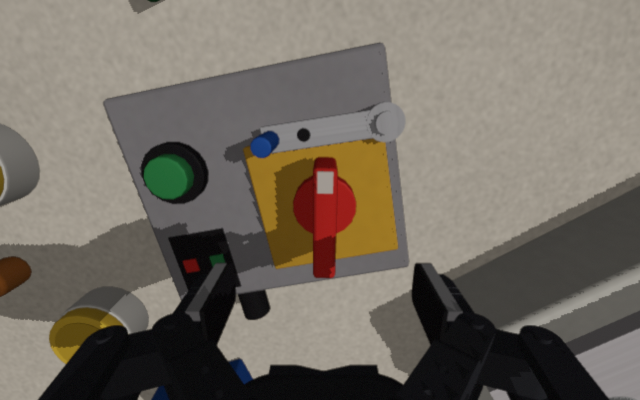

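The bar lies centred between the fingers at column 325. I'll descend and close on it.

Emit:
step_arm(
  commands=[
    [[2, 0, 0, 0, 0, 0], [4, 0, 0, 0, 0, 0], [5, 0, 0, 0, 0, 0], [5.3, 0, 0, 0, 0, 0], [5.3, 0, 0, 0, 0, 0]],
  ],
)

```text
time_s: 3.45
ee_pos: [567.6, 365.3, 98.4]
tcp_rot: [0.741, 1.57, 0.376]
contact_force: [0.0, -0.1, 0.0]
finger_gap: 0.998
```

Emit:
step_arm(
  commands=[
    [[0, 0, 0, 0, 0, 0], [0, 0, 0, 0, 0, 0], [0, 0, 0, 0, 0, 0], [0, 0, 0, 0, 0, 0], [0, 0, 0, 0, 0, 0]],
  ],
  claw=1,
)

```text
time_s: 3.95
ee_pos: [566.8, 364.9, 97.9]
tcp_rot: [-1.533, 1.568, -1.898]
contact_force: [-1.7, 0.0, 3.7]
finger_gap: 0.152
```

Emit:
step_arm(
  commands=[
    [[0, 0, 0, 0, 0, 0], [0, 0, 0, 0, 0, 0], [0, 0, 0, 0, 0, 0]],
  ],
)

```text
time_s: 4.25
ee_pos: [566.7, 365.0, 97.9]
tcp_rot: [-1.565, 1.569, -1.929]
contact_force: [-2.1, -3.0, 5.5]
finger_gap: 0.159
```

Emit:
step_arm(
  commands=[
    [[0, 0, 0, 8, 0, 0], [0, 0, 0, 16, 0, 0], [0, 0, 0, 24, 0, 0], [0, 0, 0, 31, 0, 0], [0, 0, 0, 36, 0, 0]],
  ],
)

```text
time_s: 4.75
ee_pos: [566.8, 365.1, 97.9]
tcp_rot: [-0.635, 1.569, -1.631]
contact_force: [-2.1, -3.4, 4.6]
finger_gap: 0.156
```

Emit:
step_arm(
  commands=[
    [[0, 0, 0, 8, 0, 0], [0, 0, 0, 16, 0, 0], [0, 0, 0, 24, 0, 0], [0, 0, 0, 30, 0, 0], [0, 0, 0, 34, 0, 0]],
  ],
)

```text
time_s: 5.25
ee_pos: [566.9, 365.1, 97.9]
tcp_rot: [0.026, 1.569, -1.563]
contact_force: [-1.7, -3.1, 4.8]
finger_gap: 0.161
```

Run:
```python
from h import *
plan((567,364.7,96),-10); print(readout.state()['wrist_torque'])
s=snap('side','s3.png')
```

```text
t 5.25 pos [566.9 365.1  97.9] yhead -1.0 down [ 0.    -0.002 -1.   ] F [-1.7 -3.1  4.8] gap 0.16 q1,q7 [-0.44 -0.84]
shift cm [0.19 0.01 0.04] rot deg [ 8.98  0.1  -0.01]
[-0.66110262  0.48897683  0.11402664]
```

View pics/s3.png

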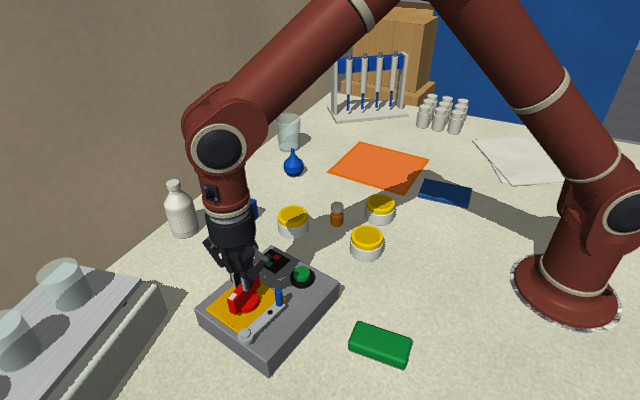

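The side view shows the handle turning in the grip, with about 9° to go. I'll go on to the stop and watch the torque.

Emit:
step_arm(
  commands=[
    [[0, 0, 0, 3, 0, 0], [0, 0, 0, 6, 0, 0], [0, 0, 0, 9, 0, 0], [0, 0, 0, 9, 0, 0]],
  ],
)

```text
time_s: 5.7
ee_pos: [566.9, 365.1, 97.9]
tcp_rot: [0.127, 1.569, -1.615]
contact_force: [-2.8, -3.3, 6.2]
finger_gap: 0.158
```

Run:
```python
from h import *
plan((567,364.7,96),-10); print(readout.state()['wrist_torque'])
```

```text
t 5.7 pos [566.9 365.1  97.9] yhead -9.8 down [-0.    -0.002 -1.   ] F [-2.8 -3.3  6.2] gap 0.16 q1,q7 [-0.46 -0.96]
shift cm [0.19 0.02 0.04] rot deg [ 0.17  0.09 -0.01]
[-0.71349711  0.50338146  0.06108592]
```

Emit:
step_arm(
  commands=[
    [[0, 0, 0, 2, 0, 0], [0, 0, 0, 4, 0, 0], [0, 0, 0, 4, 0, 0]],
  ],
)

```text
time_s: 6.0
ee_pos: [566.9, 365.1, 97.9]
tcp_rot: [0.511, 1.568, -1.296]
contact_force: [-1.8, -4.2, 5.3]
finger_gap: 0.155
```

Run:
```python
from h import *
plan((567,364.7,96),-10); print(readout.state()['wrist_torque'])
```

```text
t 6.0 pos [566.9 365.1  97.9] yhead -13.5 down [ 0.001 -0.002 -1.   ] F [-1.8 -4.2  5.3] gap 0.15 q1,q7 [-0.47 -1.02]
shift cm [0.19 0.02 0.04] rot deg [-3.52  0.13 -0.07]
[-0.77487022  0.39877015  0.92090078]
```

Torque rose to 0.92 N m, so the handle is at its stop. I'll release part-way, staying clear of the post, and rise.

Emit:
step_arm(
  commands=[
    [[0, 0, 0, 0, 0, 0], [0, 0, 0, 0, 0, 0], [0, 0, 0, 0, 0, 0]],
  ],
  claw=0.55,
)

```text
time_s: 6.3
ee_pos: [567.1, 366.4, 97.0]
tcp_rot: [-2.909, 1.57, 1.562]
contact_force: [0.3, -0.6, 0.5]
finger_gap: 0.452
```

Emit:
step_arm(
  commands=[
    [[-2, 0, 0, 0, 0, 0], [-5, 0, 0, 0, 0, 0], [-8, 0, 0, 0, 0, 0], [-10, 0, 0, 0, 0, 0], [-10, 0, 0, 0, 0, 0]],
  ],
)

```text
time_s: 6.8
ee_pos: [568.9, 367.7, 201.2]
tcp_rot: [2.502, 1.562, 0.689]
contact_force: [0.0, 0.4, 1.3]
finger_gap: 0.448
```

Run:
```python
from h import *
import pickle
plan((504.5,344.7,150),70)
s=snap('side','s4.png');pickle.dump(s,open('s4.pkl','wb'))
t=snap('top','t4.png');pickle.dump(t,open('t4.pkl','wb'))
w=snap('wrist','w4.png')
a=cv2.resize(cv2.imread('pics/s4.png')[240:375,190:350],None,fx=3,fy=3,interpolation=cv2.INTER_CUBIC)
b=cv2.resize(cv2.imread('pics/w4.png'),(504,315))
cv2.imwrite('pics/c4.png',np.vstack([cv2.copyMakeBorder(a[:280],0,0,0,24,0),b]))
```

```text
t 6.8 pos [568.9 367.7 201.2] yhead -13.9 down [ 0.006  0.005 -1.   ] F [0.  0.4 1.3] gap 0.45 q1,q7 [-0.47 -0.99]
shift cm [ 5.06 -5.73  3.81] rot deg [-83.88  -0.1   -0.52]
```

View pics/c4.png

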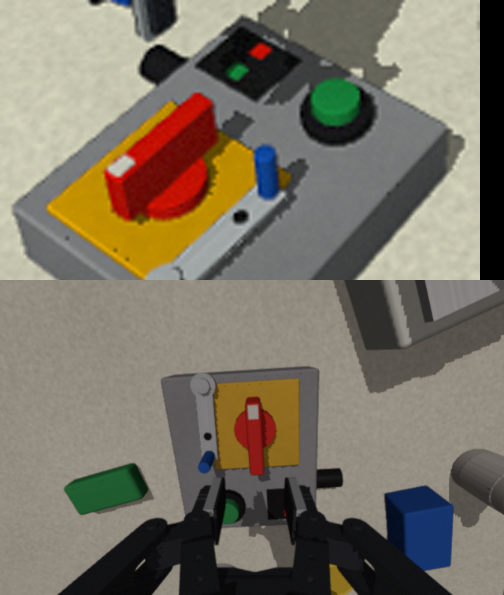

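Emit:
step_arm(
  commands=[
    [[0, 0, 0, 0, 0, 0], [0, 0, 0, 0, 0, 0]],
  ],
  claw=0.7,
)

```text
time_s: 7.15
ee_pos: [566.5, 365.5, 195.8]
tcp_rot: [-0.761, 1.568, -2.574]
contact_force: [0.2, -0.0, -0.2]
finger_gap: 0.297
```

Run:
```python
from h import *
import pickle
plan((504.5,344.7,145),-13)
t=pickle.load(open('t4.pkl','rb'));s=pickle.load(open('s4.pkl','rb'))
for n,q in (('t',t),('s',s)):
    for b in blobs(q,'blue',8):
        if abs(b[0]-(211 if n=='t' else 278))<12 and b[1]>205: print(n,b[:3],cv2.boundingRect(b[3]))
o=pickle.load(open('side0.pkl','rb'))
print([ (b[:3],cv2.boundingRect(b[3])) for b in blobs(o,'blue',8) if b[1]>280])
```

```text
t 7.15 pos [566.5 365.5 195.8] yhead -13.9 down [-0.002 -0.001 -1.   ] F [ 0.2 -0.  -0.2] gap 0.3 q1,q7 [-0.47 -0.99]
shift cm [ 5.1  -5.51  3.5 ] rot deg [-0.87  0.11  0.1 ]
s (278.4, 296.6, 93) (275, 288, 8, 18)
[((278.4, 296.6, 93), (275, 288, 8, 18))]
```

The post hasn't moved in the side view.

Emit:
step_arm(
  commands=[
    [[1, -3, 2, 0, 0, 0], [3, -4.8, 3.1, 0, 0, 0], [4.6, -5.5, 3.5, 0, 0, 0], [5, -5.5, 3.5, 0, 0, 0], [5, -5.5, 3.5, 0, 0, 0]],
  ],
)

```text
time_s: 7.65
ee_pos: [505.5, 344.9, 146.7]
tcp_rot: [-0.585, 1.57, -2.398]
contact_force: [0.0, 0.5, 0.3]
finger_gap: 0.296
```

Run:
```python
from h import *
plan((504.5,344.7,100),-13)
s=snap('wrist','w5.png')
s=snap('side','s5.png')
cv2.imwrite('pics/s5c.png',cv2.resize(cv2.imread('pics/s5.png')[200:375,190:350],None,fx=3.4,fy=3.4,interpolation=cv2.INTER_CUBIC))
```

```text
t 7.65 pos [505.5 344.9 146.7] yhead -13.9 down [-0.001 -0.001 -1.   ] F [0.  0.5 0.3] gap 0.3 q1,q7 [-0.48 -1.05]
shift cm [ 4.67 -0.09  0.04] rot deg [-0.88  0.05  0.03]
```

View pics/w5.png

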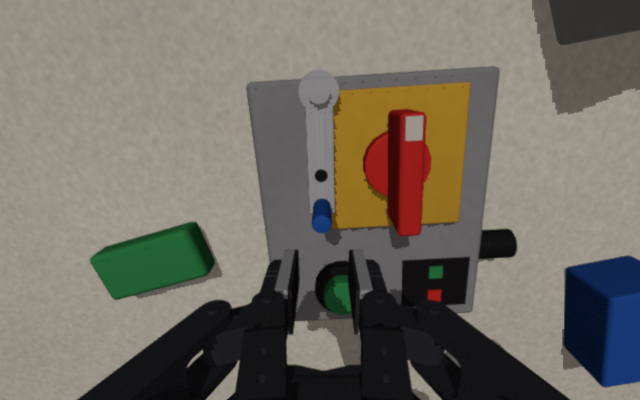

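View pics/s5c.png

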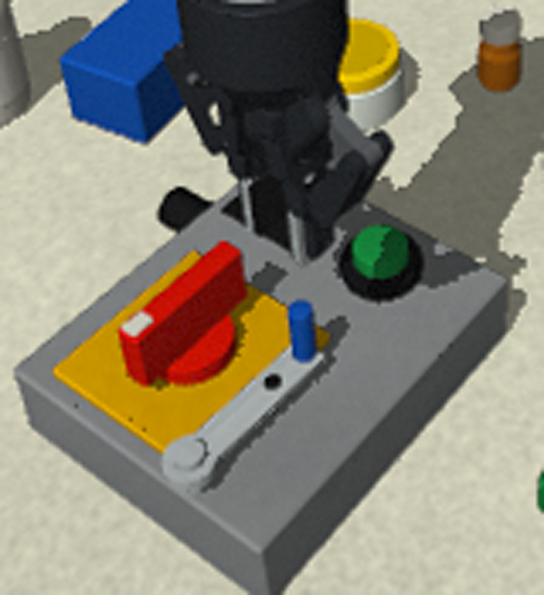

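Emit:
step_arm(
  commands=[
    [[1.5, 0, 0, 0, 0, 0], [3, 0, 0, 0, 0, 0], [4, 0, 0, 0, 0, 0], [4.5, 0, 0, 0, 0, 0], [4.5, 0, 0, 0, 0, 0]],
  ],
)

```text
time_s: 8.25
ee_pos: [505.4, 345.1, 102.0]
tcp_rot: [-0.768, 1.57, -2.581]
contact_force: [-1.0, -0.3, -0.2]
finger_gap: 0.301
```

Run:
```python
from h import *
plan((504.5,344.7,100),-13)
s=snap('side','s6.png')
cv2.imwrite('pics/s6c.png',cv2.resize(cv2.imread('pics/s6.png')[200:375,190:350],None,fx=3.4,fy=3.4,interpolation=cv2.INTER_CUBIC))
```

```text
t 8.25 pos [505.4 345.1 102. ] yhead -13.9 down [-0. -0. -1.] F [-1.  -0.3 -0.2] gap 0.3 q1,q7 [-0.49 -1.07]
shift cm [ 0.2  -0.08  0.06] rot deg [-0.89  0.02  0.02]
```

View pics/s6c.png

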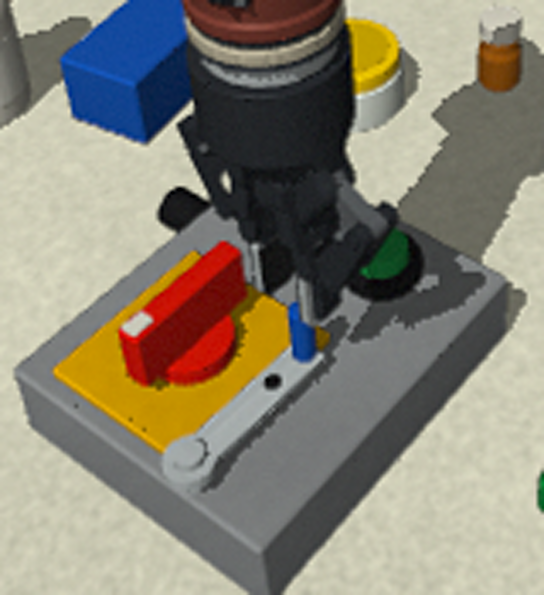

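Run:
```python
from h import *
import pickle
s=pickle.load(open('s4.pkl','rb'))
st,p,R=cur(); M=R.as_matrix()
im=cv2.resize(cv2.imread('pics/s6.png')[230:330,230:330],None,fx=7,fy=7,interpolation=cv2.INTER_CUBIC)
def dot(P,c):
    q=(proj(s,P)[0]-230+.5)*7; cv2.circle(im,tuple(int(v) for v in q),4,c,-1)
for k,c in ((-12.5,(0,255,255)),(12.5,(0,255,0))):
    for zz in (-11,11): 
        for xx in (0,16): dot(p+M@[xx,k,zz],c)
dot([504.4,344.7,109],(255,255,255)); dot([504.4,344.7,73],(255,255,255))
cv2.imwrite('pics/s6d.png',im[:600])
```

```text
(no output)
```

View pics/s6d.png

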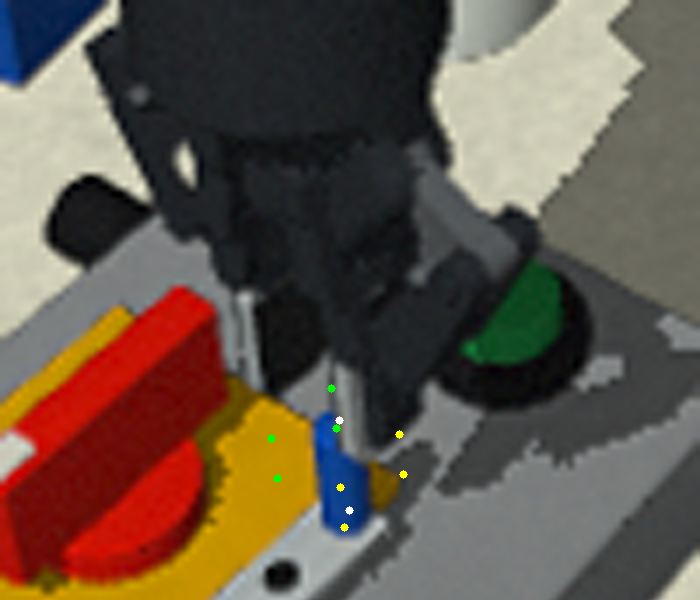

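Run:
```python
from h import *
import pickle
s=pickle.load(open('s4.pkl','rb'))
im=cv2.resize(cv2.imread('pics/s3.png')[220:320,190:290],None,fx=5,fy=5,interpolation=cv2.INTER_CUBIC)
def dot(P,c):
    q=(proj(s,P)[0]-[190,220]+.5)*5; cv2.circle(im,tuple(int(v) for v in q),3,c,-1)
p=np.array([566.9,365.1,97.9]); a=np.radians(-1); y=np.array([np.cos(a),np.sin(a),0]);z=np.array([np.sin(a),-np.cos(a),0])
for k,c in ((-8,(0,255,255)),(8,(0,255,0))):
    for zz in (-11,11):
        for xx in (0,17): dot(p+y*k+z*zz-[0,0,xx],c)
w=snap('wrist','w6.png')
b=cv2.imread('pics/w6.png')
st,pp,R=cur(); M=R.as_matrix()
for k,c in ((-12.5,(0,255,255)),(12.5,(0,255,0))):
    for zz in (-11,11):
        for xx in (0,16): cv2.circle(b,tuple(int(v) for v in proj(w,pp+M@[xx,k,zz])[0]),2,c,-1)
for h in (73,109): cv2.circle(b,tuple(int(v) for v in proj(w,[504.4,344.7,h])[0]),2,(255,255,255),-1)
b=cv2.resize(b[150:400,200:450],None,fx=2.2,fy=2.2); 
h=550; im=cv2.copyMakeBorder(im,0,h-im.shape[0],0,0,0)
cv2.imwrite('pics/c6.png',cv2.resize(np.hstack([im,b]),None,fx=.75,fy=.75))
cv2.imwrite('pics/c6w.png',b)
```

```text
(no output)
```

View pics/c6.png

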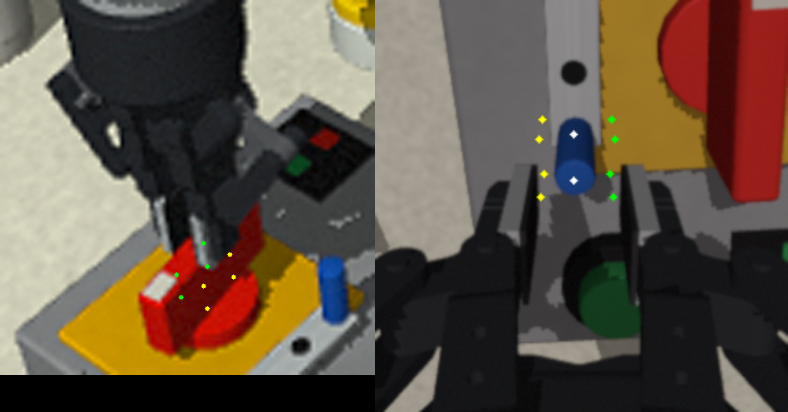

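View pics/c6w.png

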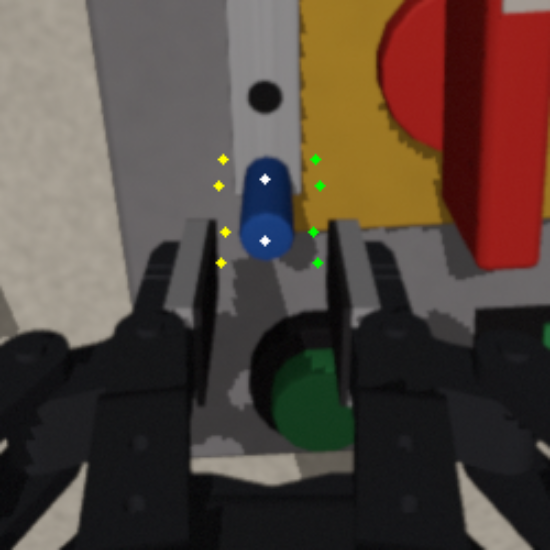

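Run:
```python
from h import *
import pickle
s=pickle.load(open('s4.pkl','rb')); w=viewer.snapshot('wrist')
st,p,R=cur(); M=R.as_matrix()
for a,b in (((358,455),(200,222)),((255,388),(343,222))):
    X,e=tri([(s,(230+(a[0]+.5)/7-.5,230+(a[1]+.5)/7-.5)),(w,(200+b[0]/2.2,150+b[1]/2.2))])
    print(X.round(1),np.round(e,1),'tool frame',(M.T@(X-p)).round(1))
print('camera in tool',(M.T@(w['T'][:3,3]-p)).round(1))
```

```text
[491.7 355.8 113.7] [0. 0.] tool frame [-10.5 -16.2  -6.6]
[524.6 351.1 118.7] [0.6 0.6] tool frame [-15.5  16.9  -9.9]
camera in tool [-154.9    0.4  -83.8]
```

By triangulation the fingertips are at z≈115, just above the post (109). That is about 28 mm higher than the stated overhang implies. I'll lower in small steps, watching force and images.

Emit:
step_arm(
  commands=[
    [[0.5, 0, 0, 0, 0, 0], [1, 0, 0, 0, 0, 0], [1, 0, 0, 0, 0, 0]],
  ],
)

```text
time_s: 8.7
ee_pos: [504.7, 344.7, 91.6]
tcp_rot: [-0.659, 1.569, -2.472]
contact_force: [0.2, 0.6, -0.2]
finger_gap: 0.299
```

```bash
cat >> h.py <<'E'
def look(f,rs=(230,330,230,330),rw=(150,400,200,450)):
    s=snap('side','_s.png');w=snap('wrist','_w.png')
    a=cv2.imread('pics/_s.png')[rs[0]:rs[1],rs[2]:rs[3]];b=cv2.imread('pics/_w.png')[rw[0]:rw[1],rw[2]:rw[3]]
    cv2.imwrite('pics/'+f,np.hstack([cv2.resize(a,(400,400),interpolation=cv2.INTER_CUBIC),cv2.resize(b,(400,400),interpolation=cv2.INTER_CUBIC)])); return s,w
E
python3 - <<'E'
from h import *
plan((504.5,344.7,80),-13); look('l7.png')
E
```

```text
t 8.7 pos [504.7 344.7  91.6] yhead -13.9 down [-0.001 -0.001 -1.   ] F [ 0.2  0.6 -0.2] gap 0.3 q1,q7 [-0.49 -1.07]
shift cm [ 1.16 -0.02 -0.  ] rot deg [-0.87  0.08  0.06]
```

View pics/l7.png

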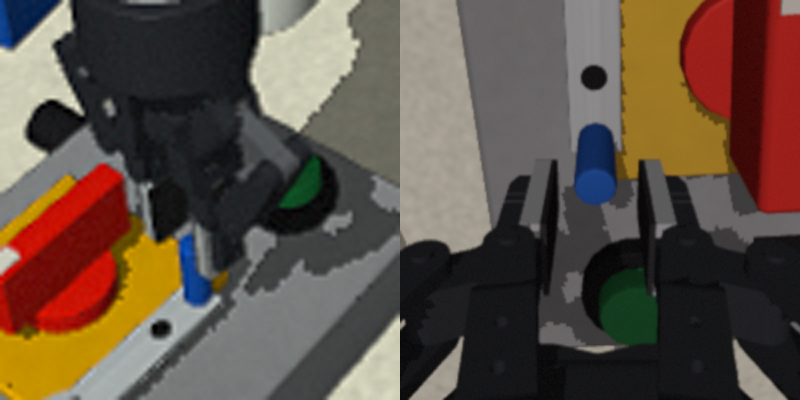

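Emit:
step_arm(
  commands=[
    [[0.5, 0, 0, 0, 0, 0], [1, 0, 0, 0, 0, 0], [1.2, 0, 0, 0, 0, 0], [1.2, 0, 0, 0, 0, 0]],
  ],
)

```text
time_s: 9.2
ee_pos: [504.9, 344.9, 79.8]
tcp_rot: [-0.757, 1.57, -2.57]
contact_force: [0.6, -0.0, 0.0]
finger_gap: 0.299
```

Run:
```python
from h import *
plan((504.5,344.7,80),-13); look('l8.png')
```

```text
t 9.2 pos [504.9 344.9  79.8] yhead -13.9 down [-0.001 -0.001 -1.   ] F [ 0.6 -0.   0. ] gap 0.3 q1,q7 [-0.49 -1.08]
shift cm [-0.02 -0.04  0.03] rot deg [-0.87  0.05  0.05]
```

View pics/l8.png

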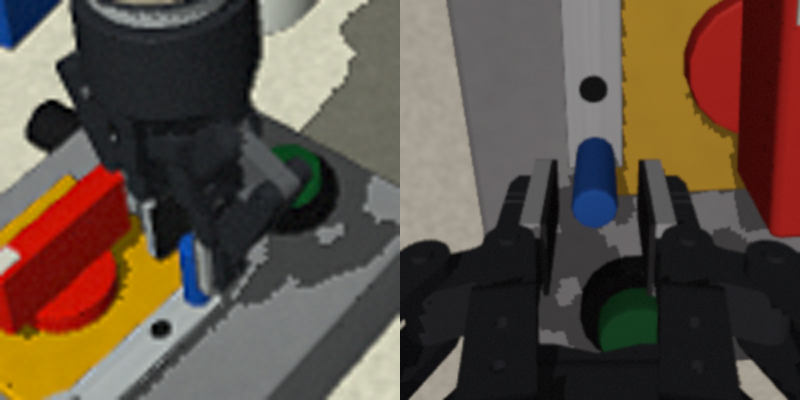

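Run:
```python
from h import *
C=np.array([523,428.]);r=85.4
st,p,R=cur();z=p[2]-6
def pose(phi,hd):
    a=np.radians(phi);return np.array([C[0]+r*np.cos(a),C[1]+r*np.sin(a),z])
def RM(hd):
    x=np.array([0,0,-1.]);a=np.radians(hd);y=np.array([np.cos(a),np.sin(a),0]);return np.c_[x,y,np.cross(x,y)]
ph=np.r_[-103,-103-np.array([4,10,16,22,28]), -131-np.array([6,12,18,24,30]),-161-np.array([6,12,18,24,29])]
hd=-13.9+(ph+103)*62/87
P=[pose(a,b) for a,b in zip(ph,hd)]
for c in range(3):
    i=c*5
    for j in range(i+1,i+6):
        d=RM(hd[i]).T@(P[j]-P[i])/10; print(np.round(d,2),round(-(hd[j]-hd[i]),1))
    print(P[i+5].round(1),hd[i+5])
```

```text
[ 0.   -0.6  -0.01] 2.9
[ 0.   -1.48 -0.11] 7.1
[ 0.   -2.36 -0.29] 11.4
[ 0.   -3.21 -0.57] 15.7
[ 0.   -4.02 -0.94] 20.0
[467.  363.5  74.3] -33.85402298850575
[ 0.   -0.88 -0.16] 4.3
[ 0.   -1.74 -0.41] 8.6
[ 0.   -2.57 -0.74] 12.8
[ 0.   -3.35 -1.16] 17.1
[ 0.   -4.09 -1.67] 21.4
[442.3 400.2  74.3] -55.233333333333334
[ 0.   -0.85 -0.29] 4.3
[ 0.   -1.66 -0.66] 8.6
[ 0.   -2.43 -1.12] 12.8
[ 0.   -3.14 -1.65] 17.1
[ 0.   -3.69 -2.16] 20.7
[438.9 442.8  74.3] -75.9
```

Emit:
step_arm(
  commands=[
    [[0.3, 0, 0, 0, 0, 0], [0.6, 0, 0, 0, 0, 0], [0.6, 0, 0, 0, 0, 0]],
  ],
)

```text
time_s: 9.6
ee_pos: [505.0, 344.9, 73.9]
tcp_rot: [-0.696, 1.57, -2.509]
contact_force: [0.5, 0.6, -0.6]
finger_gap: 0.299
```

Emit:
step_arm(
  commands=[
    [[0, -0.6, 0, 3, 0, 0], [0, -1.5, -0.1, 7, 0, 0], [0, -2.35, -0.3, 11.5, 0, 0], [0, -3.2, -0.55, 15.5, 0, 0], [0, -4, -0.95, 20, 0, 0]],
  ],
)

```text
time_s: 10.1
ee_pos: [468.6, 363.3, 74.4]
tcp_rot: [0.525, 1.57, -1.641]
contact_force: [1.2, -1.0, 0.2]
finger_gap: 0.299
```

Run:
```python
from h import *
plan((467,363.5,74),-33.9); look('l9.png',rs=(230,380,210,360))
```

```text
t 10.1 pos [468.6 363.3  74.4] yhead -34.1 down [-0.    -0.001 -1.   ] F [ 1.2 -1.   0.2] gap 0.3 q1,q7 [-0.62 -1.41]
shift cm [ 0.04 -0.14  0.07] rot deg [-0.19  0.05 -0.03]
```

View pics/l9.png

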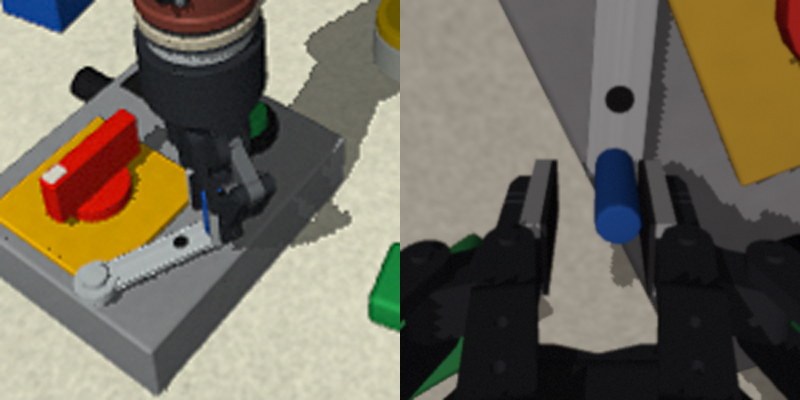

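The hasp is swinging, with the post against the right pad. I'll carry on along the arc.

Emit:
step_arm(
  commands=[
    [[0, -0.9, -0.15, 4, 0, 0], [0, -1.75, -0.4, 8.5, 0, 0], [0, -2.55, -0.75, 13, 0, 0], [0, -3.35, -1.15, 17, 0, 0], [0, -4.1, -1.65, 21.5, 0, 0]],
  ],
)

```text
time_s: 10.7
ee_pos: [444.2, 399.8, 74.3]
tcp_rot: [0.881, 1.57, -1.658]
contact_force: [-0.5, -0.7, 0.1]
finger_gap: 0.298
```

Emit:
step_arm(
  commands=[
    [[0, -0.85, -0.3, 4, 0, 0], [0, -1.65, -0.65, 8.5, 0, 0], [0, -2.45, -1.1, 13, 0, 0], [0, -3.15, -1.65, 17, 0, 0], [0, -3.7, -2.15, 20.5, 0, 0]],
  ],
)

```text
time_s: 11.2
ee_pos: [440.6, 443.1, 74.2]
tcp_rot: [0.68, 1.57, -2.216]
contact_force: [-0.7, -0.8, 0.1]
finger_gap: 0.305
```

Run:
```python
from h import *
plan((439,442.8,74),-75.9); look('l10.png',rs=(230,400,180,350))
```

```text
t 11.2 pos [440.6 443.1  74.2] yhead -75.9 down [-0.    -0.001 -1.   ] F [-0.7 -0.8  0.1] gap 0.3 q1,q7 [-0.88 -2.07]
shift cm [ 0.02 -0.01  0.16] rot deg [-0.01  0.03 -0.03]
```

View pics/l10.png

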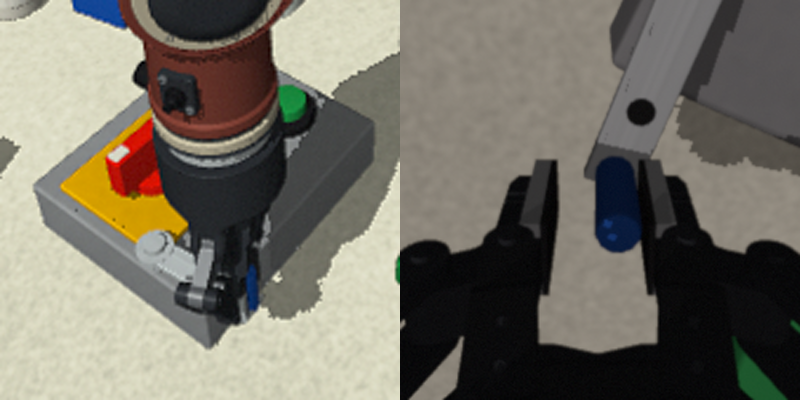

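Emit:
step_arm(
  commands=[
    [[0, -0.25, -0.1, 0, 0, 0], [0, -0.5, -0.2, 0, 0, 0], [0, -0.7, -0.3, 0, 0, 0], [0, -0.7, -0.3, 0, 0, 0]],
  ],
)

```text
time_s: 11.7
ee_pos: [441.9, 450.8, 74.4]
tcp_rot: [-2.209, 1.57, 1.18]
contact_force: [0.2, -0.4, -1.3]
finger_gap: 0.299
```

Emit:
step_arm(
  commands=[
    [[0, -0.2, -0.1, 0, 0, 0], [0, -0.4, -0.15, 0, 0, 0], [0, -0.4, -0.15, 0, 0, 0]],
  ],
)

```text
time_s: 12.0
ee_pos: [442.1, 451.0, 74.1]
tcp_rot: [0.999, 1.564, -1.897]
contact_force: [-1.6, -6.1, 4.0]
finger_gap: 0.299
```

The tool is blocked and the force has risen to 7 N, so the hasp is at its stop. I'll back off a little and rise.

Emit:
step_arm(
  commands=[
    [[0, 0.9, 0.3, 0, 0, 0], [0, 0.9, 0.3, 0, 0, 0], [-4, 0.9, 0.3, 0, 0, 0], [-8, 0.9, 0.3, 0, 0, 0], [-10, 0.9, 0.3, 0, 0, 0]],
  ],
)

```text
time_s: 12.5
ee_pos: [443.0, 447.8, 178.5]
tcp_rot: [-2.467, 1.563, 0.922]
contact_force: [-0.5, -0.8, -0.2]
finger_gap: 0.298
```

Emit:
step_arm(
  commands=[
    [[0, 4, -4, -8, 0, 0], [-1, 8, -7, -16, 0, 0], [-1, 11, -10, -24, 0, 0], [-1, 13, -11, -30, 0, 0], [-1, 13, -11, -30, 0, 0]],
  ],
  claw=1,
)

```text
time_s: 13.0
ee_pos: [584.6, 340.7, 184.4]
tcp_rot: [1.857, 1.567, -0.523]
contact_force: [0.5, -0.3, -1.1]
finger_gap: -0.002
```

Run:
```python
from h import *
plan((502.5,261.5,150),-20); s,w=look('l11.png',rs=(230,400,180,350),rw=(0,400,0,640))
import pickle; pickle.dump((s,w),open('sw11.pkl','wb'))
```

```text
t 13.0 pos [584.6 340.7 184.4] yhead -46.4 down [ 0.004 -0.002 -1.   ] F [ 0.5 -0.3 -1.1] gap -0.0 q1,q7 [-0.54 -1.39]
shift cm [ 3.42  0.05 11.41] rot deg [-2.635e+01 -1.000e-02 -2.400e-01]
```

View pics/l11.png

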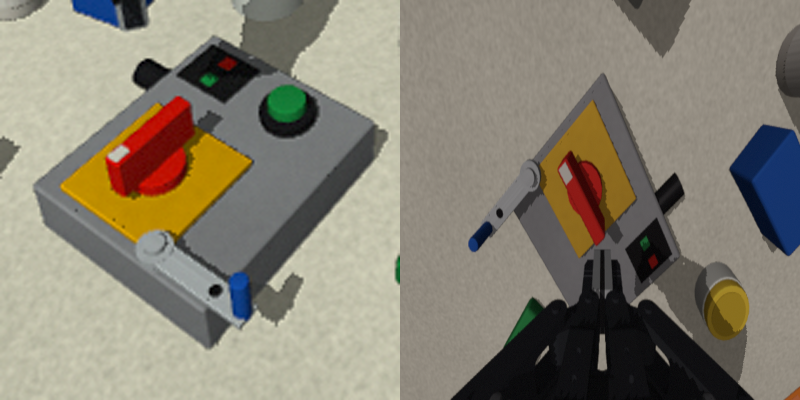

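Run:
```python
from h import *
import pickle
s,w=pickle.load(open('sw11.pkl','rb'))
a=cv2.resize(cv2.cvtColor(s['frame'],cv2.COLOR_RGB2BGR)[250:375,190:300],(660,750),interpolation=cv2.INTER_CUBIC)[:600]
b=cv2.resize(cv2.cvtColor(w['frame'],cv2.COLOR_RGB2BGR)[60:310,100:430],(792,600),interpolation=cv2.INTER_CUBIC)
cv2.imwrite('pics/a12.png',a);cv2.imwrite('pics/b12.png',b)
```

```text
(no output)
```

View pics/a12.png

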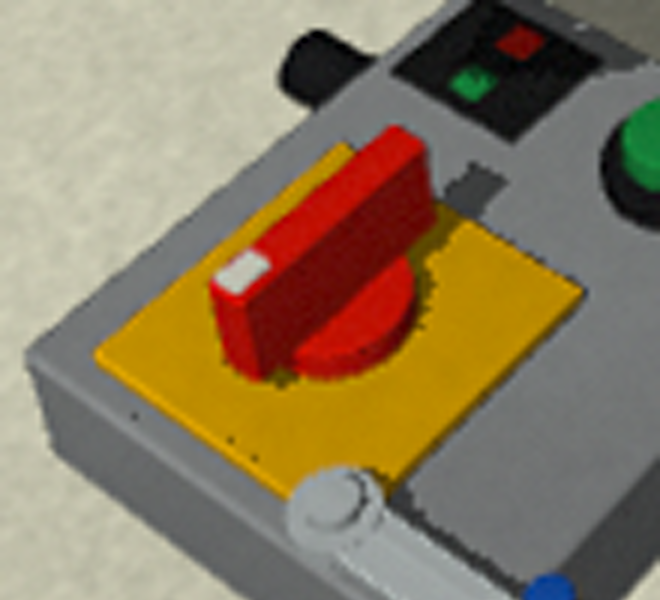

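View pics/b12.png

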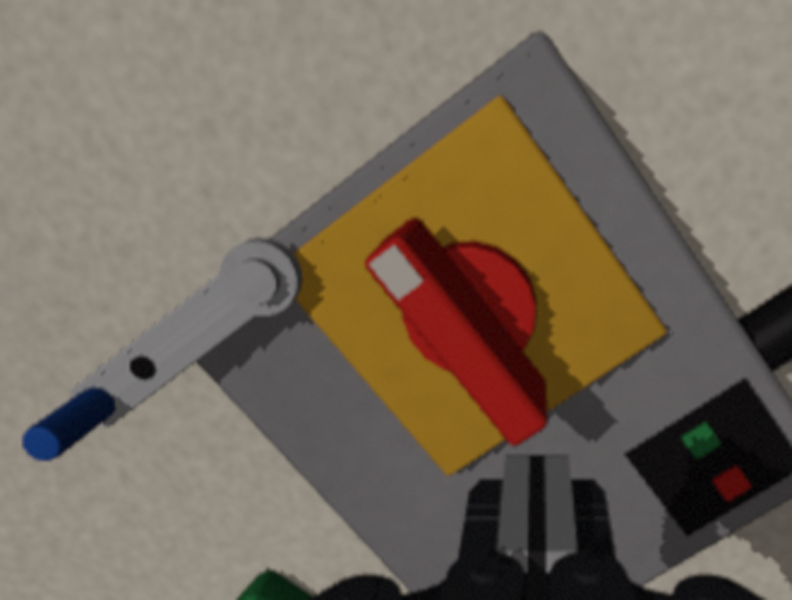

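Run:
```python
from h import *
import pickle
s,w=pickle.load(open('sw11.pkl','rb'))
f=lambda x,y:(100+(x+.5)/2.4-.5,60+(y+.5)/2.4-.5)
def ang(A,B,za,zb):
    a=onz(w,f(*A),za)[0];b=onz(w,f(*B),zb)[0];d=b-a;return a.round(1),b.round(1),round(np.degrees(np.arctan2(d[1],d[0])),1),np.linalg.norm(d[:2]).round(1)
print('handle',ang((382,253),(530,432),113,113)); print('hedge',ang((368,264),(516,445),113,113))
print('plate near',ang((302,252),(449,474),63,63)); print('plate far',ang((503,98),(667,331),63,63));print('plate L',ang((302,252),(503,98),63,63))
print('hasp',ang((255,282),(42,443),79,109)); print('hasp edge',ang((222,275),(95,370),73,73),ang((295,310),(120,420),73,73))
```

```text
handle (array([573.9, 401.7, 113. ]), array([561.5, 326.9, 113. ]), np.float64(-99.5), np.float64(75.9))
hedge (array([568.3, 402.6, 113. ]), array([554.7, 327. , 113. ]), np.float64(-100.2), np.float64(76.9))
plate near (array([538.3, 423.5,  63. ]), array([506.3, 321.3,  63. ]), np.float64(-107.4), np.float64(107.2))
plate far (array([630.8, 406.7,  63. ]), array([611.8, 301.8,  63. ]), np.float64(-100.2), np.float64(106.6))
plate L (array([538.3, 423.5,  63. ]), array([630.8, 406.7,  63. ]), np.float64(-10.4), np.float64(94.0))
hasp (array([524. , 427.7,  79. ]), array([441.5, 443.1, 109. ]), np.float64(169.4), np.float64(84.0))
hasp edge (array([515. , 438.6,  73. ]), array([451. , 451.5,  73. ]), np.float64(168.6), np.float64(65.3)) (array([522.9, 411.1,  73. ]), array([439.9, 432.8,  73. ]), np.float64(165.3), np.float64(85.8))
```

Handle at −100° (the box's −y) and hasp at 169.4° against 170°: both are fully at their stops. Now the button.

Emit:
step_arm(
  commands=[
    [[0, 0, 3, -6, 0, 0], [0, 0, 6.5, -14, 0, 0], [1.5, 0, 9.5, -22, 0, 0], [3, 0, 11.2, -26, 0, 0], [4, 0, 11.4, -26, 0, 0]],
  ],
)

```text
time_s: 13.6
ee_pos: [494.8, 267.4, 144.1]
tcp_rot: [-1.217, 1.568, -3.133]
contact_force: [0.3, 0.2, 0.1]
finger_gap: -0.002
```

Emit:
step_arm(
  commands=[
    [[0, 0, 0, 0, 0, 0], [0, 0, 0, 0, 0, 0]],
  ],
)

```text
time_s: 13.8
ee_pos: [498.5, 269.3, 144.8]
tcp_rot: [2.92, 1.568, 1.003]
contact_force: [0.3, 0.8, 0.4]
finger_gap: -0.003
```

Run:
```python
from h import *
plan((502.5,261.5,110),-20); s,w=look('l13.png',rs=(180,340,230,390),rw=(100,400,170,470))
```

```text
t 13.8 pos [498.5 269.3 144.8] yhead -19.8 down [ 0.001  0.002 -1.   ] F [0.3 0.8 0.4] gap -0.0 q1,q7 [-0.43 -0.99]
shift cm [3.48 0.63 0.61] rot deg [ 0.18 -0.14 -0.03]
```

View pics/l13.png

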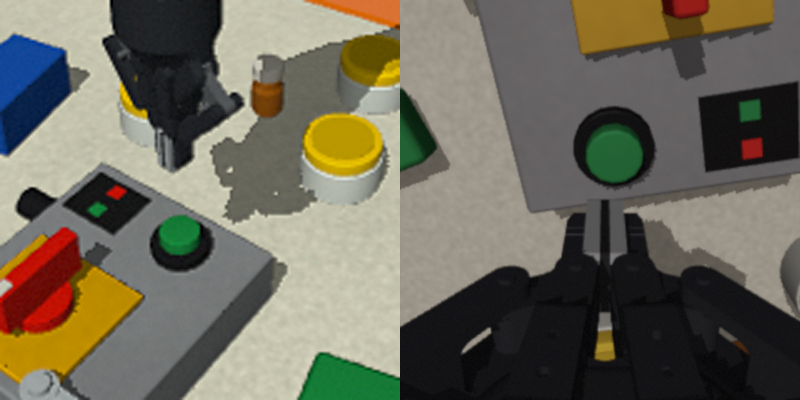

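Run:
```python
from h import *
s=viewer.snapshot('side');w=viewer.snapshot('wrist')
st,p,R=cur();M=R.as_matrix()
X,e=tri([(s,(299.,246.)),(w,(323.8,250))]);print(X,e,M.T@(X-p))
```

```text
[500.63730983 271.50610397 153.70486674] [2.3551299374655765, 2.3551299374655903] [-8.81892457  0.56640071 -3.87963139]
```

Emit:
step_arm(
  commands=[
    [[1.5, 0.4, 0.4, 0, 0, 0], [4, 0.6, 0.6, 0, 0, 0], [6, 0.6, 0.6, 0, 0, 0], [6.8, 0.6, 0.6, 0, 0, 0], [6.8, 0.6, 0.6, 0, 0, 0]],
  ],
)

```text
time_s: 14.5
ee_pos: [501.3, 259.2, 75.6]
tcp_rot: [-0.836, 1.569, -2.753]
contact_force: [0.0, -1.0, -0.5]
finger_gap: -0.001
```

Run:
```python
from h import *
plan((502.5,261.5,60),-20); s,w=look('l14.png',rs=(180,340,230,390),rw=(100,400,170,470))
```

```text
t 14.5 pos [501.3 259.2  75.6] yhead -19.9 down [-0.002 -0.001 -1.   ] F [ 0.  -1.  -0.5] gap -0.0 q1,q7 [-0.42 -1.  ]
shift cm [ 1.55  0.04 -0.26] rot deg [0.13 0.07 0.08]
```

View pics/l14.png

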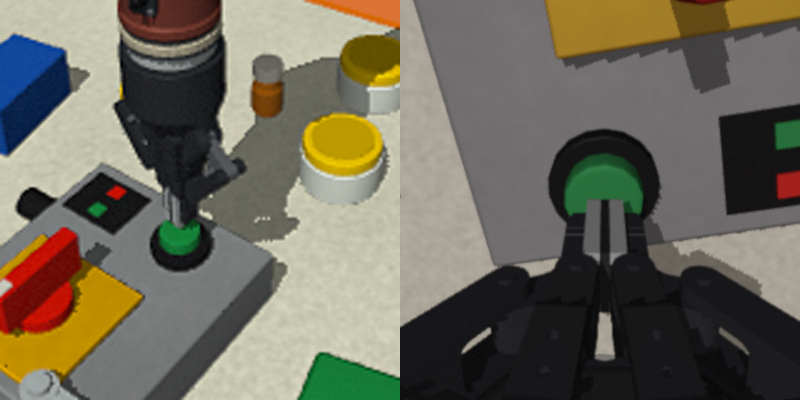

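The tip is just above the button and centred. I'll press in small steps.

Emit:
step_arm(
  commands=[
    [[0.4, 0, -0.2, 0, 0, 0], [0.8, 0, -0.2, 0, 0, 0], [1, 0, -0.2, 0, 0, 0], [1, 0, -0.2, 0, 0, 0]],
  ],
)

```text
time_s: 15.0
ee_pos: [502.4, 261.2, 66.4]
tcp_rot: [3.02, 1.571, 1.102]
contact_force: [-0.2, -1.2, -0.3]
finger_gap: -0.0
```

Emit:
step_arm(
  commands=[
    [[0.2, 0, 0, 0, 0, 0], [0.4, 0, 0, 0, 0, 0], [0.4, 0, 0, 0, 0, 0]],
  ],
)

```text
time_s: 15.3
ee_pos: [502.5, 261.2, 62.5]
tcp_rot: [2.735, 1.57, 0.817]
contact_force: [1.0, -1.2, 2.3]
finger_gap: -0.003
```

Emit:
step_arm(
  commands=[
    [[0.15, 0, 0, 0, 0, 0], [0.3, 0, 0, 0, 0, 0], [0.3, 0, 0, 0, 0, 0]],
  ],
)

```text
time_s: 15.6
ee_pos: [502.5, 261.2, 59.5]
tcp_rot: [2.666, 1.57, 0.749]
contact_force: [0.1, 0.1, 5.2]
finger_gap: -0.002
```

Emit:
step_arm(
  commands=[
    [[0.15, 0, 0, 0, 0, 0], [0.3, 0, 0, 0, 0, 0], [0.3, 0, 0, 0, 0, 0]],
  ],
)

```text
time_s: 15.9
ee_pos: [502.5, 261.2, 58.1]
tcp_rot: [2.091, 1.57, 0.173]
contact_force: [-2.9, -1.1, 12.8]
finger_gap: 0.003
```

Emit:
step_arm(
  commands=[
    [[0.15, 0, 0, 0, 0, 0], [0.3, 0, 0, 0, 0, 0], [0.3, 0, 0, 0, 0, 0]],
  ],
)

```text
time_s: 16.2
ee_pos: [502.6, 261.2, 57.8]
tcp_rot: [1.99, 1.569, 0.073]
contact_force: [-6.4, -4.0, 30.4]
finger_gap: 0.003
```

Run:
```python
from h import *
s,w=look('l15.png',rs=(220,300,260,340),rw=(100,400,170,470))
```

```text
(no output)
```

View pics/l15.png

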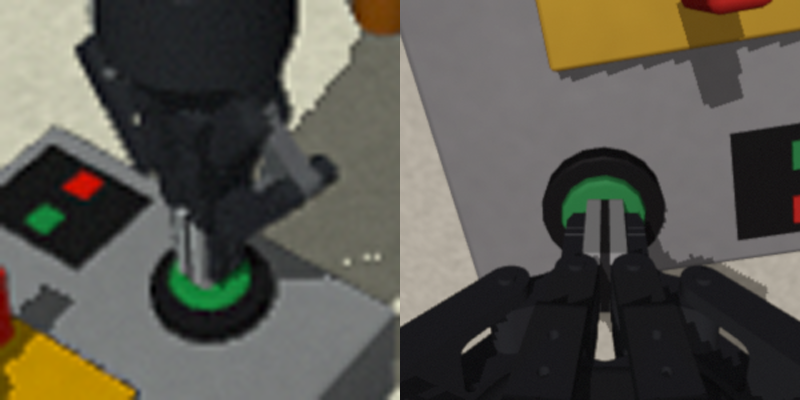

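Emit:
step_arm(
  commands=[
    [[-2, 0, 0, 0, 0, 0], [-5, 0, 0, 0, 0, 0], [-8, 0, 0, 0, 0, 0], [-9, 0, 0, 0, 0, 0], [-9, 0, 0, 0, 0, 0]],
  ],
)

```text
time_s: 16.8
ee_pos: [503.1, 261.3, 144.3]
tcp_rot: [2.374, 1.568, 0.456]
contact_force: [0.6, -0.2, -0.2]
finger_gap: 0.0
```

The button was flush in its ring with a hard stop at 30 N, and it has now been released. Next the jars: I'll re-measure them.

```bash
cat >> h.py <<'E'
def jars(f=None):
    t=snap('top',f or '_t.png'); out=[]
    for b in blobs(t,'yellow',60):
        if b[0]<240 and b[2]>450: continue
        (cx,cy),r=cv2.minEnclosingCircle(b[3]); X=onz(t,(cx,cy),50)[0]; print('jar px',b[:3],round(r,1),'world',X.round(1)[:2])
        out.append(X)
    return t
E
python3 - <<'E'
from h import *
jars('t16.png'); plan((448,-15,120),4.5)
E
```

```text
jar px (304.2, 236.4, 414) 12.0 world [433.1  70.3]
jar px (348.8, 231.2, 410) 12.1 world [446.4 -66.8]
jar px (219.8, 183.5, 160) 14.0 world [600.8 350.1]
jar px (301.8, 173.2, 399) 11.9 world [630.8  75.9]
t 16.85 pos [502.2 260.7 142.8] yhead -19.9 down [-0. -0. -1.] F [ 0.1  0.5 -0. ] gap 0.0 q1,q7 [-0.41 -0.98]
shift cm [ 2.29  4.28 27.77] rot deg [-2.438e+01  2.000e-02  1.000e-02]
```

View pics/t16.png

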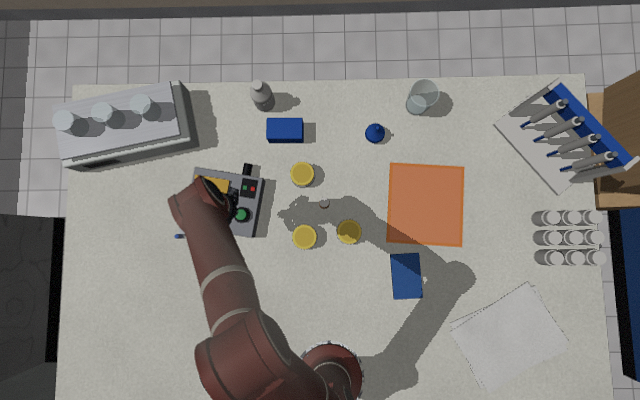

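Emit:
step_arm(
  commands=[
    [[0, 0.6, 4, -5, 0, 0], [0, 1.4, 9, -10, 0, 0], [0, 2.2, 14, -15, 0, 0], [0, 3, 19, -20, 0, 0], [0, 3.6, 23.5, -24, 0, 0]],
  ],
  claw=0.35,
)

```text
time_s: 17.35
ee_pos: [454.4, 25.4, 141.5]
tcp_rot: [-1.535, 1.567, -3.03]
contact_force: [-0.2, -1.0, -0.0]
finger_gap: 0.651
```

Emit:
step_arm(
  commands=[
    [[0, 0.2, 3, 0, 0, 0], [0, 0.2, 4.3, 0, 0, 0], [0, 0.2, 4.3, 0, 0, 0], [0, 0.2, 4.3, 0, 0, 0]],
  ],
)

```text
time_s: 17.75
ee_pos: [461.3, -12.9, 142.8]
tcp_rot: [-2.69, 1.569, 2.096]
contact_force: [0.2, -0.4, 0.1]
finger_gap: 0.65
```

Run:
```python
from h import *
plan((448,-14,40),4.5); look('l17.png',rs=(150,290,310,450),rw=(0,400,0,640))
```

```text
t 17.75 pos [461.3 -12.9 142.8] yhead 4.3 down [-0.001  0.002 -1.   ] F [ 0.2 -0.4  0.1] gap 0.65 q1,q7 [ 0.2  -0.16]
shift cm [10.28 -1.32  0.03] rot deg [-0.25 -0.1   0.05]
```

View pics/l17.png

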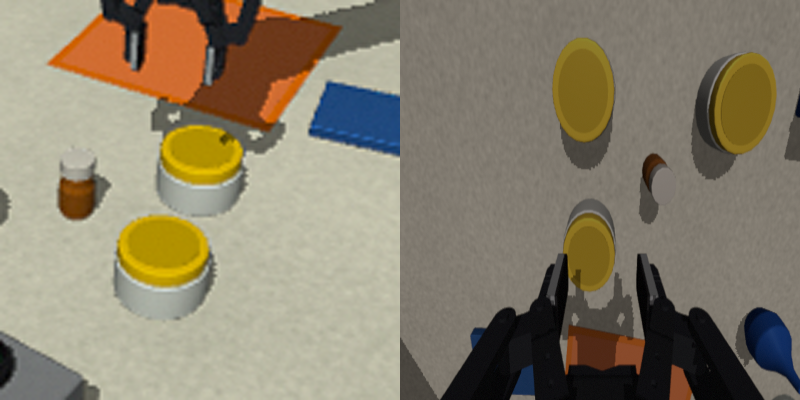

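Emit:
step_arm(
  commands=[
    [[3, -0.9, 0, 0, 0, 0], [6, -1.3, 0, 0, 0, 0], [9, -1.3, 0, 0, 0, 0], [11, -1.3, 0, 0, 0, 0], [11.2, -1.3, 0, 0, 0, 0]],
  ],
)

```text
time_s: 18.35
ee_pos: [447.0, -13.8, 29.5]
tcp_rot: [-1.836, 1.566, 2.952]
contact_force: [-0.8, -0.1, 1.1]
finger_gap: 0.651
```

Emit:
step_arm(
  commands=[
    [[0.5, 0, 0, 0, 0, 0], [1, 0, 0, 0, 0, 0], [1, 0, 0, 0, 0, 0]],
  ],
)

```text
time_s: 18.65
ee_pos: [448.8, -15.5, 21.7]
tcp_rot: [1.689, 1.57, 0.191]
contact_force: [-0.4, 0.0, 0.1]
finger_gap: 0.652
```

Run:
```python
from h import *
plan((448,-14,10),4.5); look('l18.png',rs=(150,290,310,450),rw=(0,400,0,640))
```

```text
t 18.65 pos [448.8 -15.5  21.7] yhead 4.2 down [ 0.001  0.    -1.   ] F [-0.4  0.   0.1] gap 0.65 q1,q7 [ 0.11 -0.27]
shift cm [ 1.17 -0.07 -0.16] rot deg [-0.34 -0.01 -0.05]
```

View pics/l18.png

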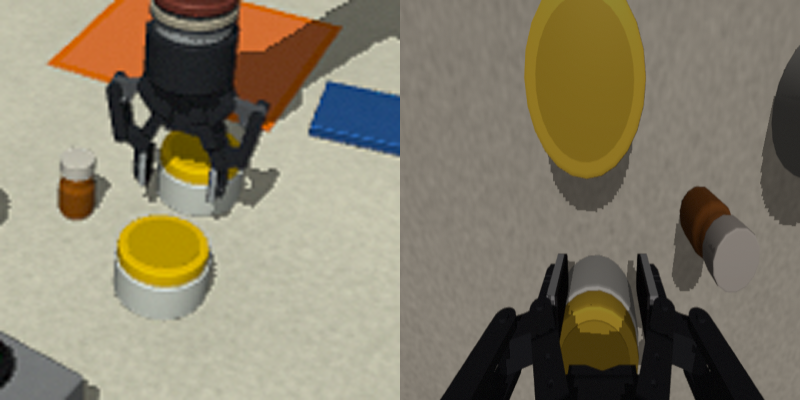

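Run:
```python
from h import *
s=viewer.snapshot('side');w=viewer.snapshot('wrist')
st,p,R=cur();M=R.as_matrix()
for a,b in (((213,200),(559,255)),((143,182),(642,255))):
    X,e=tri([(s,(310+a[0]*.35,150+a[1]*.35)),(w,((b[0]-400)*1.6,b[1]))]);print(X.round(1),np.round(e,1),(M.T@(X-p)).round(1))
```

```text
[414.1 -11.6  38. ] [0.4 0.4] [-16.1 -34.3  -6.8]
[478.5  -4.5  42.2] [1.2 1.2] [-20.3  30.4  -9.3]
```

Emit:
step_arm(
  commands=[
    [[0.5, 0, 0, 0, 0, 0], [1, 0, 0, 0, 0, 0], [1.5, 0, 0, 0, 0, 0], [1.5, 0, 0, 0, 0, 0]],
  ],
)

```text
time_s: 19.25
ee_pos: [447.9, -15.9, 5.6]
tcp_rot: [-1.625, 1.569, -3.124]
contact_force: [0.4, 0.1, -0.3]
finger_gap: 0.65
```

Emit:
step_arm(
  commands=[
    [[0.4, 0, 0, 0, 0, 0], [0.8, 0, 0, 0, 0, 0], [0.8, 0, 0, 0, 0, 0]],
  ],
)

```text
time_s: 19.55
ee_pos: [448.1, -15.8, -2.1]
tcp_rot: [-1.623, 1.57, -3.121]
contact_force: [-0.3, 0.2, 0.4]
finger_gap: 0.648
```

Run:
```python
from h import *
plan((448,-14,0),4.5); look('l19.png',rs=(150,290,310,450),rw=(0,400,0,640))
```

```text
t 19.55 pos [448.1 -15.8  -2.1] yhead 4.1 down [-0.001 -0.    -1.   ] F [-0.3  0.2  0.4] gap 0.65 q1,q7 [ 0.08 -0.28]
shift cm [-0.21 -0.   -0.18] rot deg [-0.37 -0.    0.05]
```

View pics/l19.png

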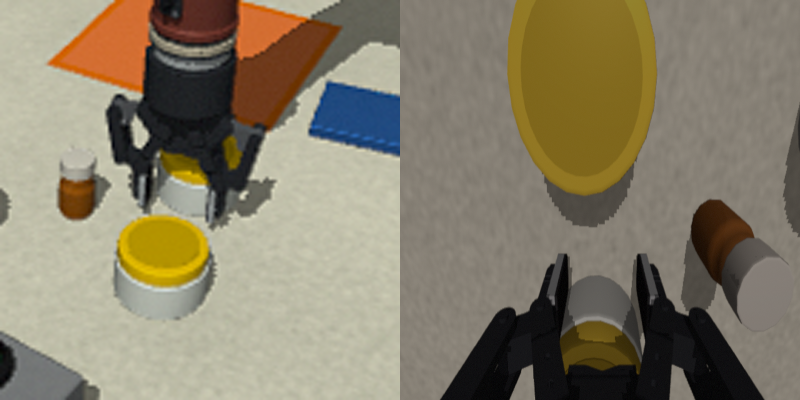

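Tips are about 15 mm above the bench with no contact. I'll push jar 2 towards the mat.

Emit:
step_arm(
  commands=[
    [[0, 0, 0.7, 0, 0, 0], [0, 0, 1.4, 0, 0, 0], [0, 0, 2.4, 0, 0, 0], [0, 0, 3.6, 0, 0, 0], [0, 0, 5, 0, 0, 0]],
  ],
)

```text
time_s: 20.15
ee_pos: [452.4, -66.6, -1.5]
tcp_rot: [1.965, 1.57, 0.466]
contact_force: [-0.0, 2.4, 0.0]
finger_gap: 0.649
```

Emit:
step_arm(
  commands=[
    [[0, 0, 1.7, 0, 0, 0], [0, 0, 3.4, 0, 0, 0], [0, 0, 5.1, 0, 0, 0], [0, 0, 6.8, 0, 0, 0], [0, 0, 8.5, 0, 0, 0]],
  ],
)

```text
time_s: 20.65
ee_pos: [458.0, -152.1, -1.6]
tcp_rot: [1.997, 1.57, 0.498]
contact_force: [1.2, 2.0, 0.1]
finger_gap: 0.65
```

Run:
```python
from h import *
plan((468,-316,-2),4.5); jars('t20.png'); look('l20.png',rs=(120,260,310,450),rw=(0,400,0,640))
```

```text
t 20.65 pos [ 458.  -152.1   -1.6] yhead 4.1 down [ 0.  0. -1.] F [1.2 2.  0.1] gap 0.65 q1,q7 [ 0.42 -0.05]
shift cm [ 0.04 -0.17 16.42] rot deg [-0.42 -0.01 -0.02]
jar px (304.2, 236.5, 414) 12.0 world [432.7  70.3]
jar px (301.8, 173.2, 398) 11.9 world [630.8  75.9]
```

View pics/l20.png

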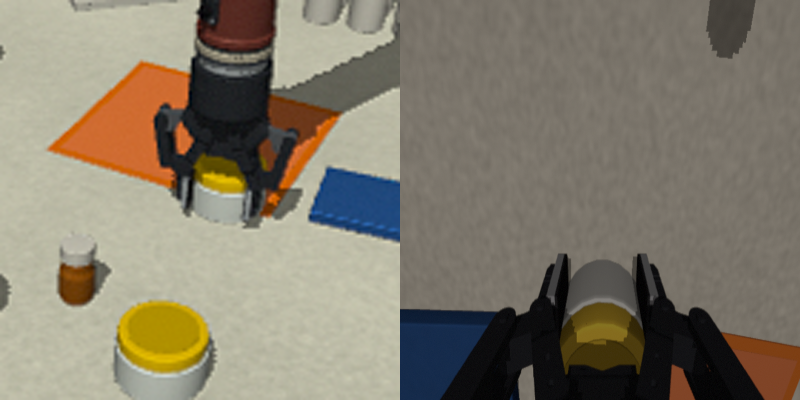

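Emit:
step_arm(
  commands=[
    [[0, -0.1, 1.7, 0, 0, 0], [0, -0.1, 3.4, 0, 0, 0], [0, -0.1, 5.1, 0, 0, 0], [0, -0.1, 6.8, 0, 0, 0], [0, -0.1, 8.5, 0, 0, 0]],
  ],
)

```text
time_s: 21.3
ee_pos: [463.3, -233.9, -1.6]
tcp_rot: [-3.052, 1.569, 1.735]
contact_force: [-0.2, 2.0, 1.3]
finger_gap: 0.651
```

Emit:
step_arm(
  commands=[
    [[0, 0, 1.7, 0, 0, 0], [0, 0, 3.4, 0, 0, 0], [0, 0, 5.1, 0, 0, 0], [0, 0, 6.5, 0, 0, 0], [0, 0, 7.2, 0, 0, 0]],
  ],
)

```text
time_s: 21.8
ee_pos: [468.4, -307.5, -1.7]
tcp_rot: [-3.038, 1.57, 1.746]
contact_force: [0.1, 3.0, 1.7]
finger_gap: 0.653
```

Emit:
step_arm(
  commands=[
    [[0, 0, 0.4, 0, 0, 0], [0, 0, 0.7, 0, 0, 0], [0, 0, 0.7, 0, 0, 0]],
  ],
)

```text
time_s: 22.1
ee_pos: [469.0, -313.7, -1.6]
tcp_rot: [-2.985, 1.57, 1.8]
contact_force: [-0.1, 1.1, 1.1]
finger_gap: 0.652
```

Emit:
step_arm(
  commands=[
    [[0, 0, -1.5, 0, 0, 0], [0, 0, -3, 0, 0, 0], [-4, 0, -4, 0, 0, 0], [-9, 0, -5, 0, 0, 0], [-13, 0, -7, 0, 0, 0]],
  ],
)

```text
time_s: 22.6
ee_pos: [463.9, -243.9, 130.0]
tcp_rot: [0.302, 1.569, -1.197]
contact_force: [1.4, -0.2, 0.9]
finger_gap: 0.646
```

Run:
```python
from h import *
plan((433,110,130),4.5); look('l21.png',rs=(120,260,310,450),rw=(0,400,0,640)); jars('t21.png')
```

```text
t 22.6 pos [ 463.9 -243.9  130. ] yhead 4.1 down [ 0.001 -0.001 -1.   ] F [ 1.4 -0.2  0.9] gap 0.65 q1,q7 [0.71 0.21]
shift cm [ -0.05  -0.55 -35.53] rot deg [-0.4   0.08 -0.03]
jar px (304.2, 236.4, 412) 12.0 world [432.7  70.3]
jar px (301.8, 173.2, 399) 11.9 world [630.8  75.9]
```

View pics/l21.png

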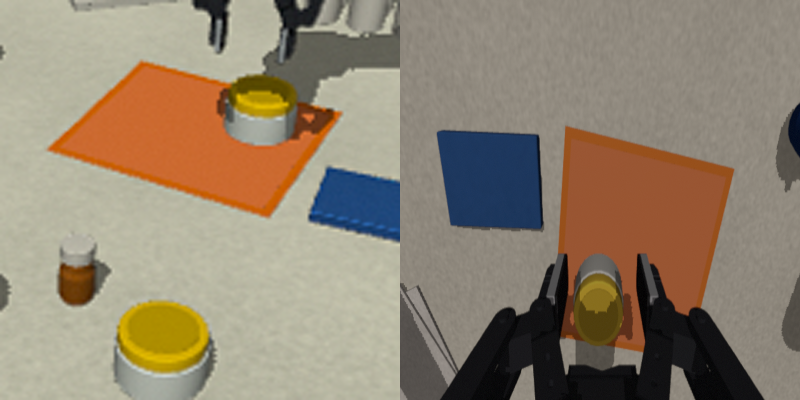

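Emit:
step_arm(
  commands=[
    [[0, -0.3, -4, 0, 0, 0], [0, -0.4, -9, 0, 0, 0], [0, -0.6, -14, 0, 0, 0], [0, -0.8, -19, -2, 0, 0], [0, -1, -24, -4, 0, 0]],
  ],
)

```text
time_s: 23.25
ee_pos: [435.0, -4.3, 127.1]
tcp_rot: [-1.521, 1.568, -2.949]
contact_force: [1.5, 0.7, -0.1]
finger_gap: 0.65
```

Emit:
step_arm(
  commands=[
    [[0, 0, -5, 0, 0, 0], [0, 0, -9, 0, 0, 0], [0, 0, -11.5, 0, 0, 0], [0, 0, -12.5, 0, 0, 0], [0, 0, -12.5, 0, 0, 0]],
  ],
)

```text
time_s: 23.75
ee_pos: [418.1, 118.5, 127.5]
tcp_rot: [-1.375, 1.569, -2.801]
contact_force: [0.4, 0.2, 0.8]
finger_gap: 0.652
```

Run:
```python
from h import *
jars('t22.png');plan((426,123,-2),8)
```

```text
jar px (304.3, 236.4, 405) 12.0 world [433.1  70.1]
jar px (441.6, 221.7, 448) 12.6 world [ 472.4 -352.3]
jar px (301.8, 173.2, 398) 11.8 world [630.7  76.3]
t 23.8 pos [418.5 116.8 127.6] yhead 8.1 down [-0.002 -0.002 -1.   ] F [ 0.5 -0.9  0. ] gap 0.65 q1,q7 [-0.03 -0.51]
shift cm [12.95  0.86 -0.52] rot deg [0.12 0.08 0.11]
```

View pics/t22.png

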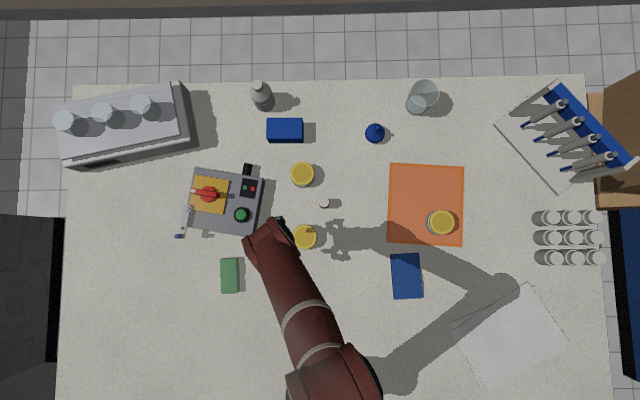

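Emit:
step_arm(
  commands=[
    [[3, 0.8, -0.6, 0, 0, 0], [7, 0.9, -0.6, 0, 0, 0], [10.5, 0.9, -0.6, 0, 0, 0], [12.5, 0.9, -0.6, 0, 0, 0], [12.9, 0.9, -0.6, 0, 0, 0]],
  ],
)

```text
time_s: 24.3
ee_pos: [425.8, 122.0, -2.9]
tcp_rot: [-1.067, 1.565, -2.499]
contact_force: [-0.5, -0.2, 0.4]
finger_gap: 0.642
```

Emit:
step_arm(
  commands=[
    [[0, 0, 0.2, 0, 0, 0], [0, 0, 0.7, 0, 0, 0], [0, 0, 1.4, 0, 0, 0], [0, 0, 2.4, 0, 0, 0], [0, 0, 3.6, 0, 0, 0]],
  ],
)

```text
time_s: 24.8
ee_pos: [433.0, 89.8, 0.2]
tcp_rot: [2.145, 1.567, 0.717]
contact_force: [-0.0, 2.3, 1.3]
finger_gap: 0.648
```

Run:
```python
from h import *
plan((473,-213,-2),8);look('l23.png',rs=(160,300,310,450),rw=(0,400,0,640))
```

```text
t 24.8 pos [4.33e+02 8.98e+01 2.00e-01] yhead 8.2 down [ 0.003  0.002 -1.   ] F [-0.   2.3  1.3] gap 0.65 q1,q7 [-0.11 -0.62]
shift cm [ 0.16 -0.36 30.54] rot deg [ 0.2  -0.1  -0.16]
```

View pics/l23.png

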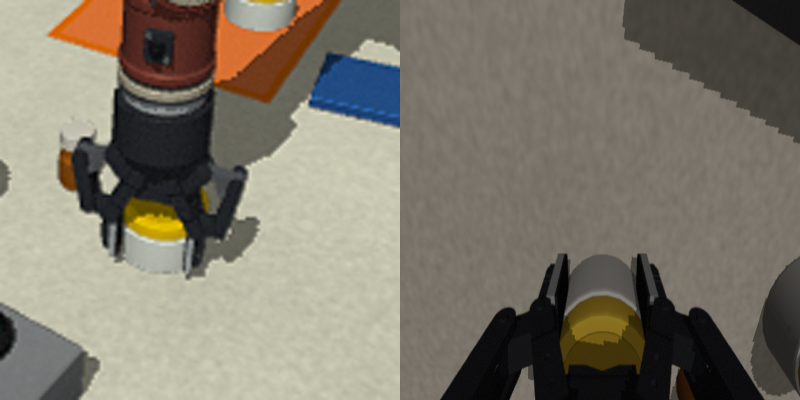

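Emit:
step_arm(
  commands=[
    [[0, -0.2, 1.6, 0, 0, 0], [0, -0.3, 3.2, 0, 0, 0], [0, -0.3, 4.8, 0, 0, 0], [0, -0.3, 6.4, 0, 0, 0], [0, -0.3, 8, 0, 0, 0]],
  ],
)

```text
time_s: 25.4
ee_pos: [441.0, 10.4, -0.3]
tcp_rot: [2.356, 1.569, 0.928]
contact_force: [-0.6, 3.4, 2.8]
finger_gap: 0.653
```

Run:
```python
from h import *
plan((473,-213,-2),8);look('l24.png',rs=(150,290,310,450),rw=(0,400,0,640))
```

```text
t 25.4 pos [ 4.41e+02  1.04e+01 -3.00e-01] yhead 8.2 down [ 0.001  0.002 -1.   ] F [-0.6  3.4  2.8] gap 0.65 q1,q7 [ 0.09 -0.49]
shift cm [ 1.400e-01 -1.000e-02  2.257e+01] rot deg [ 0.2  -0.09 -0.09]
```

View pics/l24.png

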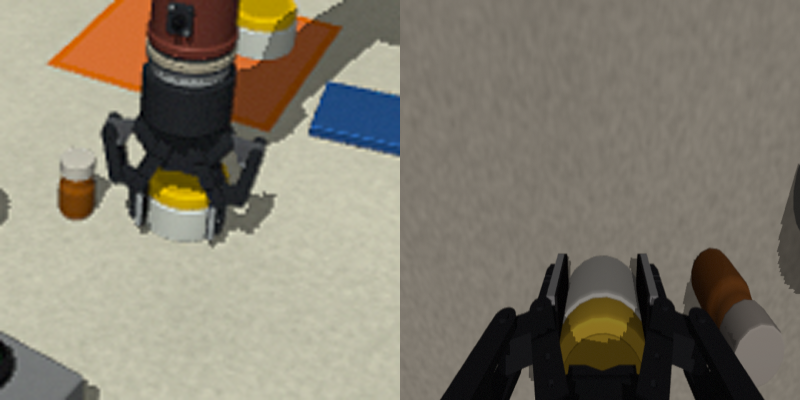

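The vial is clear. I'll continue.

Emit:
step_arm(
  commands=[
    [[0, 0, 1.7, 0, 0, 0], [0, 0, 3.4, 0, 0, 0], [0, 0, 5.1, 0, 0, 0], [0, 0, 6.8, 0, 0, 0], [0, 0, 8.5, 0, 0, 0]],
  ],
)

```text
time_s: 26.0
ee_pos: [452.4, -73.1, -0.6]
tcp_rot: [3.118, 1.569, 1.691]
contact_force: [-0.6, 2.1, 0.9]
finger_gap: 0.646
```

Emit:
step_arm(
  commands=[
    [[0, 0, 1.7, 0, 0, 0], [0, 0, 3.4, 0, 0, 0], [0, 0, 5.1, 0, 0, 0], [0, 0, 6.8, 0, 0, 0], [0, 0, 8.4, 0, 0, 0]],
  ],
)

```text
time_s: 26.5
ee_pos: [464.2, -156.0, -0.6]
tcp_rot: [-2.995, 1.569, 1.861]
contact_force: [-1.2, 3.1, 1.9]
finger_gap: 0.65
```

Run:
```python
from h import *
plan((473,-213,-2),8);look('l25.png',rs=(120,260,310,450),rw=(0,400,0,640))
```

```text
t 26.5 pos [ 464.2 -156.    -0.6] yhead 8.2 down [-0.001  0.002 -1.   ] F [-1.2  3.1  1.9] gap 0.65 q1,q7 [ 0.51 -0.16]
shift cm [0.13 0.05 5.76] rot deg [ 0.22 -0.11  0.02]
```

View pics/l25.png

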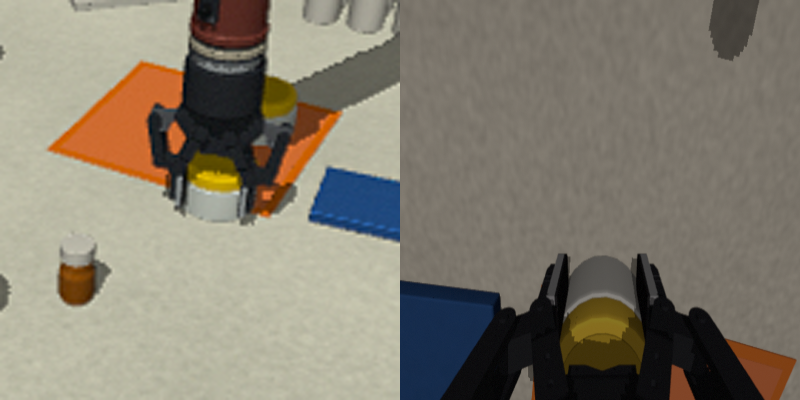

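Emit:
step_arm(
  commands=[
    [[0, 0, 1.6, 0, 0, 0], [0, 0, 3.1, 0, 0, 0], [0, 0, 4.4, 0, 0, 0], [0, 0, 5.3, 0, 0, 0], [0, 0, 5.8, 0, 0, 0]],
  ],
)

```text
time_s: 27.1
ee_pos: [472.4, -214.9, -0.8]
tcp_rot: [-2.381, 1.57, 2.473]
contact_force: [-0.4, 1.7, -0.1]
finger_gap: 0.655
```

Emit:
step_arm(
  commands=[
    [[0, 0, -1, 0, 0, 0], [0, 0, -3, 0, 0, 0], [-4, 0, -4, 0, 0, 0], [-9, 0, -4, 0, 0, 0], [-13, 0, -4, 0, 0, 0]],
  ],
)

```text
time_s: 27.6
ee_pos: [467.0, -173.7, 131.3]
tcp_rot: [0.879, 1.57, -0.547]
contact_force: [1.3, -1.2, 0.3]
finger_gap: 0.653
```

Emit:
step_arm(
  commands=[
    [[0, 4, -3, 3, 0, 0], [0, 8, -7, 6, 0, 0], [0, 12, -11, 10, 0, 0], [0, 15, -15, 14, 0, 0], [0, 16, -19, 16, 0, 0]],
  ],
)

```text
time_s: 28.1
ee_pos: [599.7, 33.7, 129.2]
tcp_rot: [1.271, 1.568, -0.441]
contact_force: [0.9, -0.3, 0.1]
finger_gap: 0.651
```

Run:
```python
from h import *
plan((636,130,130),-5);jars('t26.png')
```

```text
t 28.1 pos [599.7  33.7 129.2] yhead -8.1 down [ 0.002 -0.001 -1.   ] F [ 0.9 -0.3  0.1] gap 0.65 q1,q7 [ 0.17 -0.55]
shift cm [ -0.08   2.24 -10.05] rot deg [-3.08  0.05 -0.14]
jar px (441.4, 221.8, 434) 12.4 world [ 472.6 -351.6]
jar px (409.3, 220.1, 438) 12.5 world [ 478.1 -253.4]
```

View pics/t26.png

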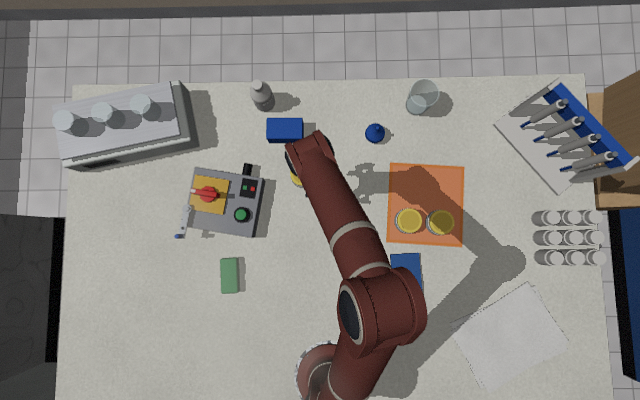

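Emit:
step_arm(
  commands=[
    [[0, 1, -3.5, -3, 0, 0], [0, 1.8, -7, -3, 0, 0], [0, 2.2, -9, -3, 0, 0], [0, 2.2, -9.9, -3, 0, 0], [0, 2.2, -9.9, -3, 0, 0]],
  ],
)

```text
time_s: 28.65
ee_pos: [632.1, 129.1, 129.1]
tcp_rot: [-1.681, 1.57, 2.95]
contact_force: [0.4, 0.0, 0.3]
finger_gap: 0.65
```

Run:
```python
from h import *
plan((635,129,-1),-4.6);look('l27.png',rs=(130,290,210,370),rw=(0,400,0,640))
```

```text
t 28.65 pos [632.1 129.1 129.1] yhead -4.7 down [-0.001  0.    -1.   ] F [0.4 0.  0.3] gap 0.65 q1,q7 [ 0.02 -0.62]
shift cm [ 1.301e+01  3.000e-01 -1.000e-02] rot deg [-0.08 -0.01  0.05]
```

View pics/l27.png

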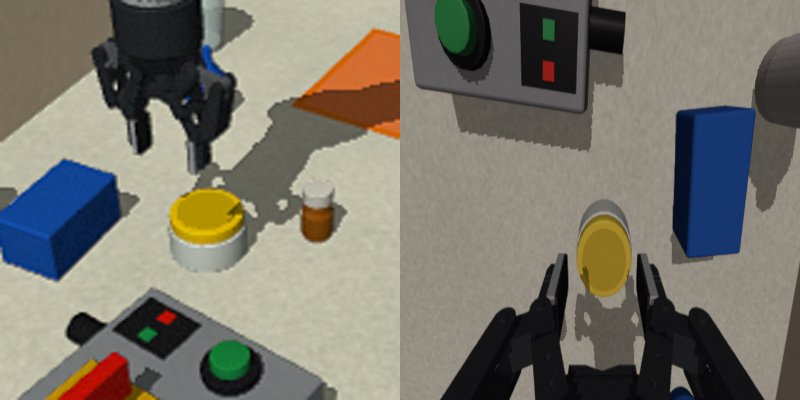

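Run:
```python
from h import *
w=viewer.snapshot('wrist')
for b in blobs(w,'yellow',500):
    (c,r)=cv2.minEnclosingCircle(b[3]); print(b[:3],onz(w,b[:2],48)[0].round(1))
```

```text
(325.7, 254.1, 5520) [631.3  79.5  48. ]
```

Emit:
step_arm(
  commands=[
    [[3, 0.3, 0, 0, 0, 0], [7, 0.3, 0, 0, 0, 0], [10.5, 0.3, 0, 0, 0, 0], [12.6, 0.3, 0, 0, 0, 0], [13, 0.3, 0, 0, 0, 0]],
  ],
)

```text
time_s: 29.3
ee_pos: [633.8, 123.7, -3.8]
tcp_rot: [-1.0, 1.564, -2.658]
contact_force: [-0.4, -0.6, 0.6]
finger_gap: 0.655
```

Emit:
step_arm(
  commands=[
    [[0, 0, 0.3, 0, 0, 0], [0, 0, 0.8, 0, 0, 0], [0, 0, 1.5, 0, 0, 0], [0, 0, 2.5, 0, 0, 0], [0, 0, 3.8, 0, 0, 0]],
  ],
)

```text
time_s: 29.8
ee_pos: [633.9, 90.1, 0.9]
tcp_rot: [2.337, 1.567, 0.682]
contact_force: [0.7, 3.1, 1.6]
finger_gap: 0.65
```

Run:
```python
from h import *
plan((603,-266,-1),-4.6);look('l28.png',rs=(130,290,210,370),rw=(0,400,0,640))
```

```text
t 29.8 pos [633.9  90.1   0.9] yhead -4.8 down [ 0.003  0.003 -1.   ] F [0.7 3.1 1.6] gap 0.65 q1,q7 [ 0.04 -0.64]
shift cm [ 0.08 -0.1  35.75] rot deg [-0.2  -0.17 -0.18]
```

View pics/l28.png

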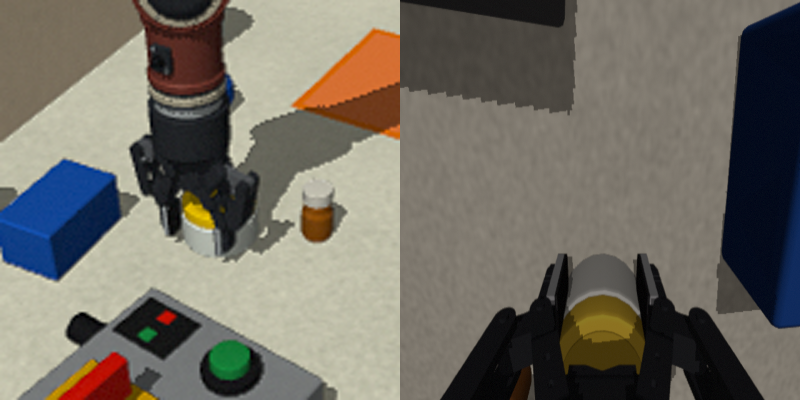

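Emit:
step_arm(
  commands=[
    [[0, 0, 1.6, 0, 0, 0], [0, 0, 3.3, 0, 0, 0], [0, 0, 5, 0, 0, 0], [0, 0, 6.7, 0, 0, 0], [0, 0, 8.4, 0, 0, 0]],
  ],
)

```text
time_s: 30.4
ee_pos: [625.8, 3.9, -0.4]
tcp_rot: [2.319, 1.57, 0.662]
contact_force: [0.2, 2.9, 2.7]
finger_gap: 0.648
```

Emit:
step_arm(
  commands=[
    [[0, 0, 1.7, 0, 0, 0], [0, 0, 3.4, 0, 0, 0], [0, 0, 5.1, 0, 0, 0], [0, 0, 6.8, 0, 0, 0], [0, 0, 8.5, 0, 0, 0]],
  ],
)

```text
time_s: 30.9
ee_pos: [618.4, -80.5, -0.6]
tcp_rot: [-2.926, 1.57, 1.702]
contact_force: [0.2, 3.5, 4.7]
finger_gap: 0.651
```

Emit:
step_arm(
  commands=[
    [[0, 0, 1.7, 0, 0, 0], [0, 0, 3.4, 0, 0, 0], [0, 0, 5.1, 0, 0, 0], [0, 0, 6.8, 0, 0, 0], [0, 0, 8.5, 0, 0, 0]],
  ],
)

```text
time_s: 31.4
ee_pos: [611.0, -165.2, -0.7]
tcp_rot: [-2.093, 1.57, 2.535]
contact_force: [0.6, 4.5, 4.5]
finger_gap: 0.65
```

Run:
```python
from h import *
plan((603,-266,-1),-4.6);look('l29.png',rs=(110,270,260,420),rw=(0,400,0,640))
```

```text
t 31.4 pos [ 611.  -165.2   -0.7] yhead -4.9 down [-0.  0. -1.] F [0.6 4.5 4.5] gap 0.65 q1,q7 [ 0.47 -0.28]
shift cm [ 0.03  0.06 10.11] rot deg [-0.27 -0.01  0.02]
```

View pics/l29.png

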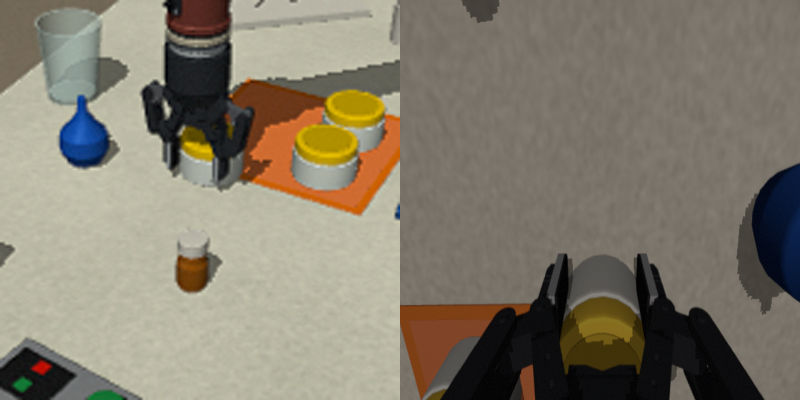

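Emit:
step_arm(
  commands=[
    [[0, 0, 1.7, 0, 0, 0], [0, 0, 3.4, 0, 0, 0], [0, 0, 5.1, 0, 0, 0], [0, 0, 6.6, 0, 0, 0], [0, 0, 8, 0, 0, 0]],
  ],
)

```text
time_s: 32.0
ee_pos: [603.5, -246.3, -1.2]
tcp_rot: [-0.928, 1.569, -2.585]
contact_force: [0.8, 1.3, -0.1]
finger_gap: 0.651
```

Emit:
step_arm(
  commands=[
    [[0, 0, 0.9, 0, 0, 0], [0, 0, 1.6, 0, 0, 0], [0, 0, 1.9, 0, 0, 0], [0, 0, 1.9, 0, 0, 0]],
  ],
)

```text
time_s: 32.4
ee_pos: [602.9, -263.0, -0.6]
tcp_rot: [0.107, 1.57, -1.549]
contact_force: [0.0, 0.1, -0.1]
finger_gap: 0.649
```

Emit:
step_arm(
  commands=[
    [[0, 0, -1, 0, 0, 0], [0, 0, -3, 0, 0, 0], [-4, 0, -4, 0, 0, 0], [-9, 0, -4, 0, 0, 0], [-14, 0, -4, 0, 0, 0]],
  ],
)

```text
time_s: 32.9
ee_pos: [606.4, -219.8, 140.8]
tcp_rot: [-2.533, 1.569, 2.099]
contact_force: [1.8, -1.2, 0.7]
finger_gap: 0.648
```

Emit:
step_arm(
  commands=[
    [[-1, 0, -4, 0, 0, 0], [-2, 0, -8, 0, 0, 0], [-3, 0, -13, 0, 0, 0], [-3, 0, -17, 0, 0, 0], [-3, 0, -20, 0, 0, 0]],
  ],
)

```text
time_s: 33.4
ee_pos: [623.2, -17.1, 170.6]
tcp_rot: [2.596, 1.568, 0.947]
contact_force: [-0.1, 1.2, -0.9]
finger_gap: 0.651
```

Emit:
step_arm(
  commands=[
    [[0, 0, -4, 0, 0, 0], [0, 0, -8, 0, 0, 0], [0, 0, -10, 0, 0, 0], [0, 0, -11, 0, 0, 0], [0, 0, -11, 0, 0, 0]],
  ],
)

```text
time_s: 33.9
ee_pos: [632.1, 88.8, 169.6]
tcp_rot: [3.128, 1.57, 1.477]
contact_force: [0.5, 0.6, 0.2]
finger_gap: 0.649
```

Run:
```python
from h import *
import pickle
plan((603,-266,-1),-4.6);t=jars('t30.png');snap('side','s30.png'); pickle.dump(t,open('t30.pkl','wb'))
```

```text
t 33.9 pos [632.1  88.8 169.6] yhead -4.6 down [ 0.     0.001 -1.   ] F [0.5 0.6 0.2] gap 0.65 q1,q7 [ 0.12 -0.57]
shift cm [17.03 -0.04 35.62] rot deg [-0.03 -0.05 -0.  ]
jar px (441.4, 221.8, 432) 12.3 world [ 472.1 -351.5]
jar px (409.3, 220.1, 438) 12.5 world [ 478.1 -253.4]
jar px (423.5, 180.9, 421) 12.2 world [ 599.7 -302.4]
```

View pics/t30.png

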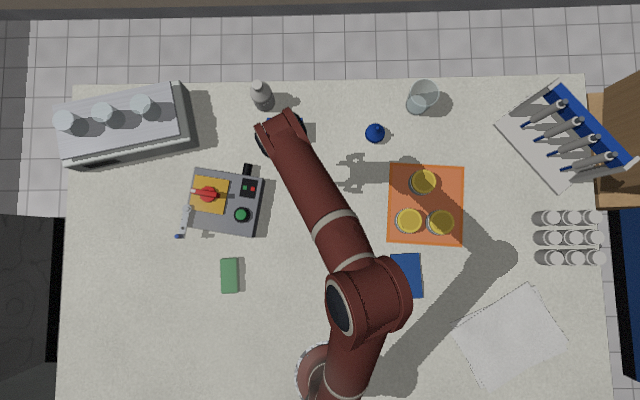

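View pics/s30.png

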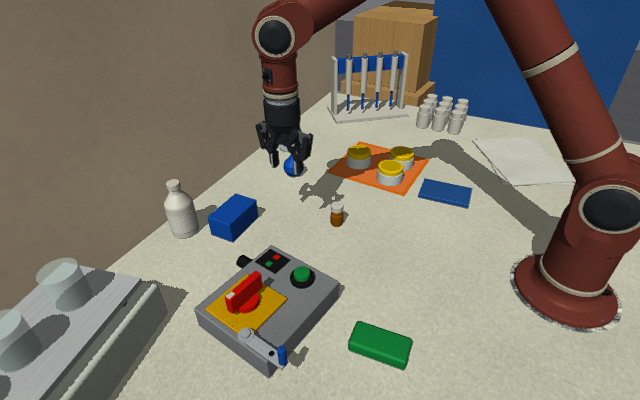

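All three jars show on the mat (pixels (424,181), (409,220), (441,222)), the handle is off and the hasp is out. I'll check the bystanders and wait briefly in case of a late knock.

Emit:
step_arm(
  commands=[
    [[0, 0, 0, 0, 0, 0], [0, 0, 0, 0, 0, 0], [0, 0, 0, 0, 0, 0], [0, 0, 0, 0, 0, 0], [0, 0, 0, 0, 0, 0]],
  ],
)

```text
time_s: 34.5
ee_pos: [632.7, 85.8, 169.4]
tcp_rot: [2.974, 1.571, 1.317]
contact_force: [-0.8, 0.1, 0.0]
finger_gap: 0.652
```

Emit:
step_arm(
  commands=[
    [[0, 0, 0, 0, 0, 0], [0, 0, 0, 0, 0, 0], [0, 0, 0, 0, 0, 0], [0, 0, 0, 0, 0, 0], [0, 0, 0, 0, 0, 0]],
  ],
)

```text
time_s: 35.0
ee_pos: [632.6, 86.2, 169.4]
tcp_rot: [-2.473, 1.571, 2.155]
contact_force: [0.9, -0.5, -0.2]
finger_gap: 0.648
```

Emit:
step_arm(
  commands=[
    [[0, 0, 0, 0, 0, 0], [0, 0, 0, 0, 0, 0], [0, 0, 0, 0, 0, 0], [0, 0, 0, 0, 0, 0], [0, 0, 0, 0, 0, 0]],
  ],
)

```text
time_s: 35.5
ee_pos: [632.7, 86.1, 169.4]
tcp_rot: [1.998, 1.571, 0.343]
contact_force: [0.3, -1.1, -0.2]
finger_gap: 0.65
```

Run:
```python
from h import *
import pickle
t=jars('t31.png'); o=pickle.load(open('top0.pkl','rb')); s=snap('side','s31.png'); so=pickle.load(open('side0.pkl','rb'))
for n,a,b in (('top',o,t),('side',so,s)):
  for c in ('blue','green'):
    A=blobs(a,c,150);B=blobs(b,c,150)
    for x in A:
        m=min(B,key=lambda y:abs(y[0]-x[0])+abs(y[1]-x[1])); print(n,c,x[:3],m[:3])
w=lambda q:(np.asarray(q['frame'])[195:235,320:350].astype(int))
print('vial diff side',np.abs(w(s)-w(so)).mean(2).max())
mat=np.array([[668,-208],[414,-191],[396,-425],[651,-443]],np.float32)
for j in ((472,-351.5),(478,-253.4),(599.7,-302.4)): print(j,'edge dist',cv2.pointPolygonTest(mat,j,True)-40)
```

```text
jar px (441.4, 221.8, 432) 12.4 world [ 472.  -351.4]
jar px (409.3, 220.1, 438) 12.5 world [ 478.1 -253.4]
jar px (423.5, 180.9, 421) 12.2 world [ 599.7 -302.4]
top blue (633.9, 301.3, 298) (632.4, 272.9, 1916)
top blue (406.0, 275.6, 1209) (410.7, 270.6, 661)
top blue (630.7, 235.3, 925) (632.4, 272.9, 1916)
top blue (374.5, 132.7, 256) (374.6, 132.8, 260)
top blue (283.9, 128.0, 689) (374.6, 132.8, 260)
top blue (589.4, 126.0, 1554) (589.1, 125.7, 1568)
side blue (232.7, 217.1, 1478) (232.7, 217.1, 1476)
side blue (445.1, 192.6, 914) (445.1, 192.6, 915)
side blue (293.0, 165.0, 305) (232.7, 217.1, 1476)
side blue (519.1, 62.2, 17262) (479.3, 65.0, 8878)
side green (379.9, 344.6, 1826) (379.9, 344.6, 1825)
side green (301.3, 273.6, 200) (301.3, 273.6, 199)
vial diff side 89.0
(472, -351.5) edge dist 30.138948230092026
(478, -253.4) edge dist 17.98679825894007
(599.7, -302.4) edge dist 21.31083738621755
```

Run:
```python
from h import *
a=cv2.imread('pics/side0.png')[190:245,310:365];b=cv2.imread('pics/s31.png')[190:245,310:365]
cv2.imwrite('pics/v.png',cv2.resize(np.hstack([a,b]),(800,400),interpolation=cv2.INTER_CUBIC))
for f in ('side0','s31'):
    h=cv2.cvtColor(cv2.imread(f'pics/{f}.png')[190:245,310:365],cv2.COLOR_BGR2HSV); m=cv2.inRange(h,(5,150,40),(16,255,200)); print(cv2.boundingRect(cv2.findNonZero(m)),cv2.moments(m,True)['m10']/m.astype(bool).sum())
```

```text
(21, 23, 12, 13) 26.37323943661972
(21, 23, 12, 13) 26.397163120567377
```

View pics/v.png

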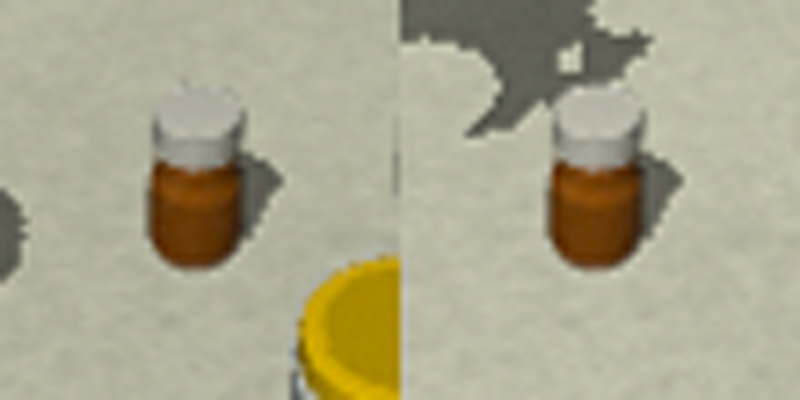

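The vial hasn't moved; only the arm's shadow and the absent jar differ. I'll hand in.

```bash
python3 -c "
from h import *
env.job_done(); print(readout.state()['time_s'])"
```

```text
the job is handed in; nothing more can be done
the job is handed in; nothing more can be done
```

I did every step in the order asked and handed the job in at about 36 s, well under the 208 s limit. No verdict is reported.

**Control box**
- **Isolator:** the handle was turned to its stop. It measured −100°, which is the box's −y direction.
- **Hasp:** it was swung out to its stop, measuring 169.4° against an expected 170°.
- **Start button:** it was pressed only after that, about 8 mm to a hard stop at 30 N, and looked flush in its ring. I then released it.

**Jars:** only three were there. Each was pushed along the bench onto the mat with two fingertips, and none was gripped or lifted. The last top view puts them at (472, −351), (478, −253) and (600, −302) mm. Each lies wholly on the mat, 18 to 30 mm inside its edge.

**Bystanders:** the vial, bulb, notebook and eraser were unmoved in the camera views, and so was the tip box. The arm hid the tip box from the top camera and the bulb from the side one, so those two were each confirmed from one view only.

**Checks that disagreed**
- **Fingertip position:** the fingertips measured about 9 to 16 mm behind the reported tool point, not 17 mm ahead as stated. I set heights by camera and force instead.
- **Handle grip:** before I found this, I gripped the handle near the top of its bar, but it still turned fully.
- **Box height:** the top of the box measured about 49 mm, not 55 mm.

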